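# Put the yard oddments away in their trays

## Robot

A 6-joint arm with a two-finger parallel gripper is mounted at the origin on the work surface; the furniture and walls round the work are solid. World frame = base frame: x ahead of the robot, y to its left, z up, the work surface at z = 0. Lengths are in m, angles in rad, forces in N, time in s.
With the tool pointing down it reaches from about 0.3 to 0.775 m from the base axis. Payload 14.6 kg.
Tool frame: the origin (TCP) lies on the mounting face of the last link; the fingertips stand 199 mm ahead of it and the grasp point (between the pads) lies 180 mm ahead of it; z points along the fingers, y is the line along which they close (so a half turn about z gives the same grasp; the last joint's range is limited). The gripper opens to 94 mm and grips with 3 to 60 N. Pads are 16 mm wide; open, the fingers measure 119 mm over their backs; the gripper's body (75 mm by 177 mm) begins 78 mm behind the grasp point.
Start: joints at [-1.21, 0.3, 1.521, -0, 1.321, -0.067], TCP at [0.228, -0.5, 0.405] pointing down, gripper open.
Joint ranges: [-3.03, 3.03], [-0.79, 2.21], [0.23, 2.52], [-1.04, 4.18], [0, 3.07], [-2.55, 2.55]. Speed limits (rad/s): [2.22, 2.22, 2.57, 3.14, 3.14, 3.14].

## Interface

Orientations are given as [roll, pitch, yaw] about the fixed x, y, z axes, in that order (R = Rz(yaw) Ry(pitch) Rx(roll)).
In Python, from station import telemetry, cams, workorder, finder gives the robot as it stands.
- The arm moves only by the tool jog_arm, never from a script. Its argument "rows" is a list of rows, each an object with "gripper": the finger opening in m, from 0 to 0.094; "slide": the shift along the tool's x, y, z in m, a list of three; "spin": the turn about the tool's z in rad. In form: [{"gripper": gripper, "slide": [tx, ty, tz], "spin": spin}, ...]. A call has 1 to 8 rows; each row is the pose to reach, as a shift and turn from the pose commanded when the call began, along the tool's axes at that moment; what a row does not reach only later rows make up. A row lasts 1/10 s, in which the tool goes at most 50 mm and 8.59 degrees, less where a joint would pass 70% of its speed; a pose out of reach is approached as far as the arm can. A call with a gripper value outside its range is refused whole. The fingers move at their own pace and stop on an object; "squeeze" is the grip in N (left out, the last holds). Time passes only in rows, so rows that repeat a pose let the fingers close. It gives the time, the measured TCP pose, the force, the opening and the grip force at its end, in the units of the state.
- telemetry.get_obs(): the state, without advancing time (a new reading comes with each control period).
- cams.camera(name): name is "scene" or "top" or "wrist"; returns (picture, depth): 480x640x3 uint8, red, green, blue; 480x640 float32, m along the optical axis (not along the pixel's ray), 0 where there is no reading.
- cams.camera_info(name): a dict with "camera_matrix" (3x3 intrinsics, pixels), "R" (3x3) and "t" (3): a world point X has camera coordinates R X + t; the wrist camera has in their place "tool_from_camera" (4x4, takes a point from camera to tool coordinates, whose origin is the TCP and whose axes are the flange's). Camera axes: x right, y down, z forward; pixel columns grow to the right and rows downward; lengths in m; the calibration is good to about 2 mm. A picture is of the moment at which its call begins: read the wrist's pose just before it. camera_info takes no time and is no camera call.
- workorder.hand_in(): hands the job in; it is judged then, once.
Trained networks look in the newest picture that a camera, given by its name, has taken for a name from the list of things; names that differ only in an ending like _2 or _b are one class to them, and where a whole thing is asked for, a point or a joint stands for the part that bears it (a point fixed in the world has none). Each returns a list of dicts, best first, with "confidence" (0 to 1); they miss things now and then, are a little off and sometimes report something else, mostly with a low value. They report only what shows in the picture. A call takes as long as a camera call. They do not tell look-alikes from the thing itself.
- finder.find_in(target, camera): "point" ([x, y, z] in m, in world coordinates, good to about 4 mm: the middle of the surface that is visible of it).
- finder.masks_of(target, camera): "region" (480x640 bool, what is visible of it).
The state is a dict: "time_s": time; "qpos": joint angles; "joint_vel": joint speeds; "tau": joint torques, N m; "ee_pos": TCP position; "eef_rot": TCP orientation; "force": force on the tool from outside, world axes, zero at the start; "moment": the same for the moment, N m; "grip_width": finger opening in m; "grip_force": force on a finger pad.
Only numpy, scipy, OpenCV 4.12 (cv2) and the standard library are available. Lean on these libraries where they do the work, as an engineer would, in place of code of your own. Each camera call takes 0.05 s, during which the arm holds its last target. There are 200 camera calls.

## Task

Sort the five oddments on the board in the yard on the right into the low wooden trays on the board on the left: the white gas tank upright and lengthwise in the tray with one long bay, the two wheelsets in the tray with the two small bays, and the two cleaning blocks in the tray with the two larger bays, one to a bay. Everything must end up lying flat on the bay floors, and the oil bottle must stay standing where it is.

Things in the scene. Friction and masses are not known exactly. Their poses are not given: they have to be found in the camera images.
- gas_tank: Model gas tank: white lying cylinder with round ends on two saddles, small red cap on top; 34 (its x) x 84 (its y) x 46 mm high, 0.06 kg. Origin at the centre of its underside; its y axis runs along the cylinder, z up. Starts upright on the low yard board. Grasp it across its x (32 mm wide from 10 to 42 mm above its underside).
- wheelset_a: One of two equal loose wheelsets: two grey flanged wheels on an axle; 42 (its x, along the axle) x 22 x 22 mm, 0.03 kg. Origin at the centre of its underside; x along the axle, z up. Starts lying on the low yard board and does not roll. Grasp it at the middle of the axle, closing along its y: there it is 16 mm wide over its full 22 mm height.
- wheelset_b: One of two equal loose wheelsets: two grey flanged wheels on an axle; 42 (its x, along the axle) x 22 x 22 mm, 0.03 kg. Origin at the centre of its underside; x along the axle, z up. Starts lying on the low yard board and does not roll. Grasp it at the middle of the axle, closing along its y: there it is 16 mm wide over its full 22 mm height.
- block_a: One of two equal track cleaning blocks: plain grey-green rounded slab, 28 (its x) x 60 (its y) x 17 mm high, 0.05 kg. Origin at the centre of its underside; y along its length, z up. Starts lying flat on the low yard board. Grasp it across its x.
- block_b: One of two equal track cleaning blocks: plain grey-green rounded slab, 28 (its x) x 60 (its y) x 17 mm high, 0.05 kg. Origin at the centre of its underside; y along its length, z up. Starts lying flat on the low yard board. Grasp it across its x.
- tank_tray: Wooden tray with a single long bay, for the gas tank: outer 112 (x) x 62 mm (y); the bay is 104 (x) x 54 mm (y) inside, centred on the origin, so the tank lies with its length along the tray's x. Origin at the centre of its underside, on the board, x and y along its edges. Floor 4 mm, wall tops 9 mm above the origin; outer walls 4 mm thick. Fixed.
- wheel_tray: Wooden tray with two small bays side by side along its x, for the wheelsets: outer 108 (x) x 70 mm (y); each bay is 46 (x) x 62 mm (y) inside, centres at x = -27 and +27 mm, y = 0; an axle fits along the tray's y. Origin at the centre of its underside, on the board, x and y along its edges. Floor 4 mm, wall tops 9 mm above the origin; outer walls 4 mm thick. Fixed.
- block_tray: Wooden tray with two larger bays along its x (16 mm bar between), for the cleaning blocks: outer 124 (x) x 88 mm (y); each bay is 50 (x) x 80 mm (y) inside, centres at x = -33 and +33 mm, y = 0; a block fits with its length along the tray's y. Origin at the centre of its underside, on the board, x and y along its edges. Floor 4 mm, wall tops 9 mm above the origin; outer walls 4 mm thick. Fixed.
- oil_bottle: Bystander, to be left alone: needle oiler bottle, yellow with black cap, 33 mm diameter, 100 mm high to the needle tip, loose and upright among the oddments on the low plywood board in the yard. Origin at the centre of its underside. Between this board and the trays' board stand rocks up to 0.27 m high, and beyond x = 0.58 a tent-shaped sign up to 0.5 m: carry things over high, at x below 0.55.
Not all that is in view belongs to the job. What is shaped like the block_b but pink is not meant.

How it is judged:
At the end, for the whole second after the job is handed in: Gas tank lengthwise (within 0.4 rad) in the single long bay, a wheelset in each bay of the wheel tray, a block in each bay of the block tray, each within its bay's walls, underside within 2.5 mm of its floor, tilt under 0.08 rad, at rest; the oil bottle upright (x of gas_tank in the frame of tank_tray between -0.026 and 0.026 m and y of gas_tank in the frame of tank_tray between -0.018 and 0.018 m and z of gas_tank in the frame of tank_tray between 0.001 and 0.0065 m and angle between gas_tank's own z axis and vertical below 0.08 rad and angle between the y axis of gas_tank and the x axis of tank_tray, either way round below 0.4 rad and (((x of wheelset_a in the frame of wheel_tray between -0.043 and -0.011 m and y of wheelset_a in the frame of wheel_tray between -0.024 and 0.024 m and z of wheelset_a in the frame of wheel_tray between 0.001 and 0.0065 m and angle between wheelset_a's own z axis and vertical below 0.08 rad) and (x of wheelset_b in the frame of wheel_tray between 0.011 and 0.043 m and y of wheelset_b in the frame of wheel_tray between -0.024 and 0.024 m and z of wheelset_b in the frame of wheel_tray between 0.001 and 0.0065 m and angle between wheelset_b's own z axis and vertical below 0.08 rad)) or ((x of wheelset_a in the frame of wheel_tray between 0.011 and 0.043 m and y of wheelset_a in the frame of wheel_tray between -0.024 and 0.024 m and z of wheelset_a in the frame of wheel_tray between 0.001 and 0.0065 m and angle between wheelset_a's own z axis and vertical below 0.08 rad) and (x of wheelset_b in the frame of wheel_tray between -0.043 and -0.011 m and y of wheelset_b in the frame of wheel_tray between -0.024 and 0.024 m and z of wheelset_b in the frame of wheel_tray between 0.001 and 0.0065 m and angle between wheelset_b's own z axis and vertical below 0.08 rad))) and (((x of block_a in the frame of block_tray between -0.047 and -0.019 m and y of block_a in the frame of block_tray between -0.016 and 0.016 m and z of block_a in the frame of block_tray between 0.001 and 0.0065 m and angle between block_a's own z axis and vertical below 0.08 rad) and (x of block_b in the frame of block_tray between 0.019 and 0.047 m and y of block_b in the frame of block_tray between -0.016 and 0.016 m and z of block_b in the frame of block_tray between 0.001 and 0.0065 m and angle between block_b's own z axis and vertical below 0.08 rad)) or ((x of block_a in the frame of block_tray between 0.019 and 0.047 m and y of block_a in the frame of block_tray between -0.016 and 0.016 m and z of block_a in the frame of block_tray between 0.001 and 0.0065 m and angle between block_a's own z axis and vertical below 0.08 rad) and (x of block_b in the frame of block_tray between -0.047 and -0.019 m and y of block_b in the frame of block_tray between -0.016 and 0.016 m and z of block_b in the frame of block_tray between 0.001 and 0.0065 m and angle between block_b's own z axis and vertical below 0.08 rad))) and linear speed of each of gas_tank, wheelset_a, wheelset_b, block_a, block_b below 0.02 m/s and angular speed of each of gas_tank, wheelset_a, wheelset_b, block_a, block_b below 0.2 rad/s and angle between oil_bottle's own z axis and vertical below 0.15 rad); the robot touches nothing.
It fails at once if the oil bottle is knocked over or pushed more than 25 mm (distance of oil_bottle from where it was at the start of the episode above 0.025 m or angle between oil_bottle's own z axis and vertical above 0.5 rad).
It also fails if it takes over 147 s, if anything falls off the work surface, if the arm or the gripper's body presses on something with over 40 N, if the wrist force passes 120 N, or if a joint passes its speed limit or range.

## Working session

There is one attempt and no reset: what is moved stays moved. The work goes in short steps, Python scripts to look and compute and a tool call to move; the robot and the scene stay as the last step left them, time stands still between calls to the robot, and variables do not carry over. Pictures are saved under pics/ and viewed, at most 14 in all, crops included, and the job is handed in when it is done.

Besides the shell and the picture viewer there is one more tool, called after ">>>" by a JSON object that holds its "op" and its "data", one argument or row to a line. jog_arm: Moves the arm, as the interface text tells. Its arguments: {"type":"object","properties":{"rows":{"type":"array","items":{"type":"object","properties":{"gripper":{"type":"number"},"slide":{"type":"array","items":{"type":"number"}},"spin":{"type":"number"}}}},"squeeze":{"type":"number"}},"required":["rows"]}

```bash
mkdir -p pics; ls
cat > h.py <<'E'
import numpy as np, cv2
from station import telemetry, cams, workorder, finder
from scipy.spatial.transform import Rotation as Rn
def rot(o): return Rn.from_euler('xyz',o['eef_rot']).as_matrix()
def shot(name):
    o=telemetry.get_obs(); p,d=cams.camera(name); i=cams.camera_info(name); K=np.array(i['camera_matrix'])
    if name=='wrist':
        T=np.eye(4);T[:3,:3]=rot(o);T[:3,3]=o['ee_pos'];T=T@np.array(i['tool_from_camera'])
    else:
        T=np.eye(4);T[:3,:3]=i['R'];T[:3,3]=i['t'];T=np.linalg.inv(T)
    return p,d,K,T
def cloud(d,K,T):
    v,u=np.mgrid[:480,:640]
    c=np.stack([(u-K[0,2])/K[0,0]*d,(v-K[1,2])/K[1,1]*d,d],-1)
    w=c@T[:3,:3].T+T[:3,3]; w[d<=0]=np.nan; return w
def save(n,p): cv2.imwrite('pics/'+n,cv2.cvtColor(p,cv2.COLOR_RGB2BGR))
E
python3 - <<'E'
from h import *
print(telemetry.get_obs())
for c in ['top','scene','wrist']:
    p,d,K,T=shot(c); save(c+'0.png',p); np.savez('/tmp/'+c,p=p,d=d,K=K,T=T)
    print(c,K[0,0],T.round(3).tolist())
    for n in ['gas_tank','wheelset_a','block_a','tank_tray','wheel_tray','block_tray','oil_bottle']:
        print(n,[(np.round(r['point'],3).tolist(),round(r['confidence'],2)) for r in finder.find_in(n,c)])
E
```

```text
pics
{'time_s': 0.0, 'qpos': array([-1.20960331e+00,  3.00456998e-01,  1.52159844e+00, -2.97261486e-05,
        1.32067265e+00, -6.65960206e-02]), 'joint_vel': array([-6.13377647e-04, -9.57222454e-04, -6.35054988e-04,  4.05398099e-04,
       -7.71630049e-05, -4.17118248e-04]), 'tau': array([-1.49367293e-03, -5.31812990e+01, -3.52732301e+01,  7.07569672e-02,
        2.44608679e-02, -8.87944020e-05]), 'ee_pos': array([ 0.22815728, -0.50040304,  0.40408659]), 'eef_rot': array([-3.14045782e+00, -4.68305816e-05,  4.27796383e-01]), 'force': array([ 0.18765552,  0.52714076, -1.01433405]), 'moment': array([-0.01643404, -0.02503298, -0.03938979]), 'grip_force': 0.0, 'grip_width': 0.09410548671595974}
top 562.374658347372 [[0.026, -0.984, 0.178, 0.176], [-1.0, -0.023, 0.021, -0.034], [-0.017, -0.178, -0.984, 1.581], [0.0, 0.0, 0.0, 1.0]]
gas_tank [([0.434, -0.292, 0.071], 0.93)]
wheelset_a [([0.494, 0.217, 0.158], 0.65), ([0.4, -0.361, 0.045], 0.64)]
block_a [([0.504, -0.349, 0.047], 0.54), ([0.264, -0.442, 0.014], 0.52)]
tank_tray [([0.493, 0.313, 0.16], 0.88)]
wheel_tray [([0.484, 0.412, 0.1
[... 228 characters left out ...]
0.508, -0.861, 1.466], [0.0, 0.0, 0.0, 1.0]]
gas_tank [([0.439, -0.307, 0.068], 0.89)]
wheelset_a [([0.476, -0.413, 0.049], 0.65), ([0.399, -0.359, 0.044], 0.41)]
block_a [([0.25, -0.452, 0.017], 0.85), ([0.548, -0.461, 0.049], 0.82), ([0.509, -0.347, 0.048], 0.79)]
tank_tray [([0.49, 0.319, 0.153], 0.92)]
wheel_tray [([0.487, 0.413, 0.157], 0.58)]
block_tray [([0.495, 0.216, 0.157], 0.6)]
oil_bottle [([0.575, -0.407, 0.084], 0.47)]
wrist 373.23427588088066 [[0.414, -0.883, -0.221, 0.292], [-0.91, -0.401, -0.101, -0.471], [0.001, 0.243, -0.97, 0.385], [0.0, 0.0, 0.0, 1.0]]
gas_tank []
wheelset_a []
block_a [([0.253, -0.455, 0.02], 0.72)]
tank_tray []
wheel_tray []
block_tray []
oil_bottle []
```

View pics/top0.png

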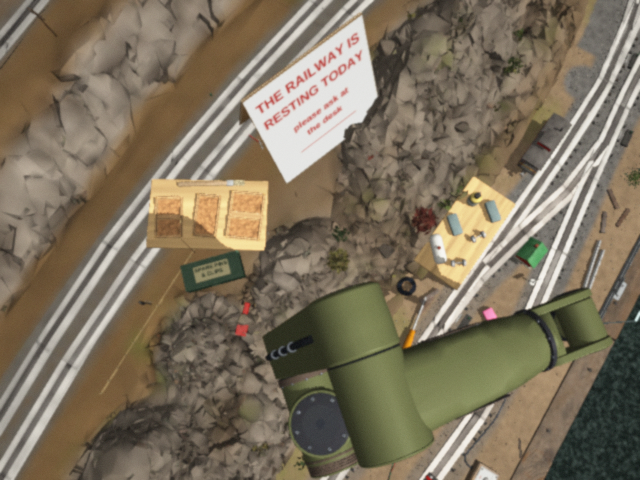

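View pics/scene0.png

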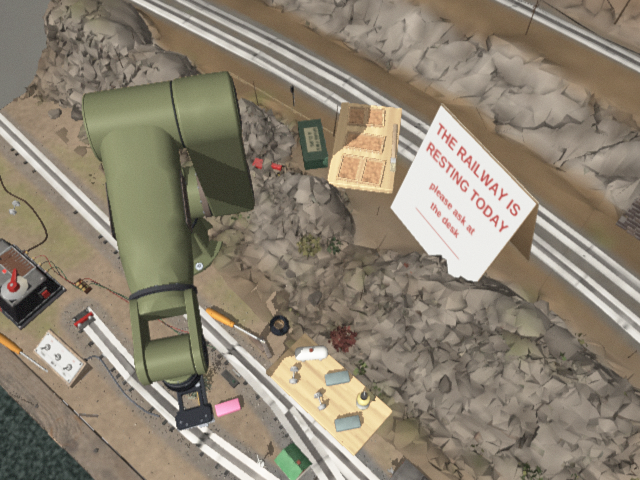

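The top view shows the yard board at about (465,230). On it are the tank (438,248), wheelsets (457,262) and (478,236), grey-green blocks (455,223) and (492,211), and the bottle (475,197). The pink look-alike lies off the board at (490,314). The trays sit at left around (207,215). Next I move the wrist camera over the yard.

>>> {"op": "jog_arm", "data": {
  "rows": [
    {"gripper": 0.094, "slide": [0.04, 0, -0.03], "spin": 0},
    {"gripper": 0.094, "slide": [0.09, 0, -0.04], "spin": 0},
    {"gripper": 0.094, "slide": [0.14, 0, -0.04], "spin": 0},
    {"gripper": 0.094, "slide": [0.19, 0, -0.04], "spin": 0},
    {"gripper": 0.094, "slide": [0.24, 0, -0.04], "spin": 0},
    {"gripper": 0.094, "slide": [0.26, 0, -0.04], "spin": 0},
    {"gripper": 0.094, "slide": [0.26, 0, -0.04], "spin": 0},
    {"gripper": 0.094, "slide": [0.26, 0, -0.04], "spin": 0}
  ]
}}

```text
time_s: 2.0
ee_pos: [0.4646, -0.3926, 0.4444]
eef_rot: [-3.141, 0.0, 0.428]
force: [-0.4, 0.0, 0.1]
grip_width: 0.0937
grip_force: 0.0
```

Run:
```python
from h import *
print(telemetry.get_obs()['ee_pos'],telemetry.get_obs()['eef_rot'])
p,d,K,T=shot('wrist'); save('w1.png',p); np.savez('/tmp/w1',p=p,d=d,K=K,T=T)
w=cloud(d,K,T)
for n in ['gas_tank','wheelset_a','block_a','oil_bottle']:
    for r in finder.masks_of(n,'wrist'):
        m=r['region']; q=w[m]; q=q[~np.isnan(q[:,0])]
        top=np.percentile(q[:,2],95); s=q[q[:,2]>top-(.006 if n!='gas_tank' else .02)]
        v,u=np.nonzero(m); rect=cv2.minAreaRect((s[:,:2]*1000).astype(np.float32))
        print(n,round(r['confidence'],2),m.sum(),'px',u.mean().round(),v.mean().round(),'top',top.round(4),np.median(p[m],0),'rect',np.round(rect[0],1),np.round(rect[1],1),round(rect[2],1))
# heights from top cam
D=np.load('/tmp/scene.npz'); w=cloud(D['d'],D['K'],D['T']).reshape(-1,3); w=w[~np.isnan(w[:,0])]
print('z max grid scene, x rows .25...7, y cols -.6...+.5')
for x in np.arange(.25,.7,.05): print(round(x,2),[ (lambda s: round(float(np.percentile(s[:,2],98)),2) if len(s) else None)(w[(abs(w[:,0]-x)<.025)&(abs(w[:,1]-y)<.025)]) for y in np.arange(-.6,.55,.05)])
```

```text
[ 0.46457512 -0.39264429  0.44440199] [-3.14124052e+00  3.54483743e-04  4.28332226e-01]
gas_tank 0.78 2817 px 220.0 211.0 top 0.0725 [216. 215. 206.] rect [ 436.4 -301. ] [83.4 33.9] 12.5
wheelset_a 0.78 355 px 262.0 262.0 top 0.0513 [148. 147. 140.] rect [ 401.6 -359.6] [17.6 40.2] 5.6
wheelset_a 0.61 317 px 340.0 220.0 top 0.0513 [149. 148. 146.] rect [ 476.4 -413.9] [17.9 38.9] 26.3
block_a 0.87 1773 px 408.0 172.0 top 0.0479 [134. 151. 149.] rect [ 548.8 -457.1] [59.6 27.9] 19.7
block_a 0.79 212 px 291.0 406.0 top 0.0179 [247.  147.5 192. ] rect [ 350.5 -417.3] [272.7  28.1] 21.8
block_a 0.64 1710 px 296.0 164.0 top 0.0479 [134. 152. 150.] rect [ 508.9 -350.7] [59.6 28. ] 18.7
oil_bottle 0.77 1331 px 377.0 118.0 top 0.1012 [128. 116.  76.] rect [ 578.7 -402.4] [16.6 16.3] 31.7
z max grid scene, x rows .25...7, y cols -.6...+.5
0.25 [0.35, 0.5, 0.52, 0.53, 0.55, 0.55, 0.54, 0.02, 0.01, 0.01, 0.68, 0.69, 0.69, 0.26, 0.13, 0.14, 0.15, 0.16, 0.16, 0.16, 0.14, 0.21, 0.14]
0.3 [0.02, 0.35, 0.52, 0.51, 0.02, 0.03, 0.02, 0.02, 0.02, 0.01, 0.65, 0.06, 0.11, 0.22, 0.22, 0.21, 0.14, 0.18, 0
[... 325 characters left out ...]
, 0.07, 0.03, 0.03, 0.05, 0.04, 0.08, 0.04, 0.09, 0.12, 0.12, 0.15, 0.19, 0.21, 0.21, 0.17, 0.16, 0.16, 0.16, 0.17, 0.16, 0.16, 0.15]
0.5 [0.02, 0.03, 0.03, 0.05, 0.04, 0.05, 0.1, 0.11, 0.14, 0.16, 0.17, 0.15, 0.15, 0.15, 0.14, 0.16, 0.17, 0.16, 0.16, 0.16, 0.16, 0.17, 0.15]
0.55 [0.02, 0.02, 0.04, 0.05, 0.09, 0.07, 0.1, 0.1, 0.15, 0.2, 0.19, 0.15, 0.13, 0.14, 0.14, 0.16, 0.16, 0.16, 0.16, 0.17, 0.16, 0.16, 0.15]
0.6 [0.02, 0.02, 0.04, 0.05, 0.1, 0.06, 0.11, 0.15, 0.2, 0.21, 0.21, 0.15, 0.14, 0.14, 0.24, 0.28, 0.16, 0.17, 0.17, 0.17, 0.16, 0.16, 0.14]
0.65 [0.09, 0.09, 0.01, 0.03, 0.05, 0.08, 0.17, 0.18, 0.21, 0.22, 0.22, 0.2, 0.16, 0.26, 0.36, 0.47, 0.48, 0.14, 0.15, 0.15, 0.15, 0.15, 0.14]
```

View pics/w1.png

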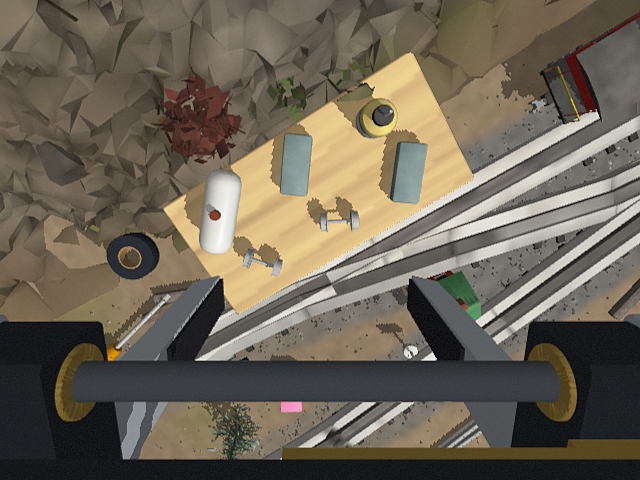

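The wrist view shows the tank (220,211), wheelsets (262,262) and (340,220), and grey-green blocks (296,164) and (408,172) on the board. The bottle is at (377,118) and the pink slab at (291,406). Board height is about 0.030. The tank is unambiguous, so I hover over it and check the clearance around the gripper body. I also make the crop that tells the blocks from the pink look-alike.

>>> {"op": "jog_arm", "data": {
  "rows": [
    {"gripper": 0.07, "slide": [0.006, -0.045, 0], "spin": 0.105},
    {"gripper": 0.07, "slide": [0.012, -0.095, 0.02], "spin": 0.21},
    {"gripper": 0.07, "slide": [0.012, -0.095, 0.07], "spin": 0.21},
    {"gripper": 0.07, "slide": [0.012, -0.095, 0.1], "spin": 0.21},
    {"gripper": 0.07, "slide": [0.012, -0.095, 0.1], "spin": 0.21},
    {"gripper": 0.07, "slide": [0.012, -0.095, 0.1], "spin": 0.21}
  ]
}}

```text
time_s: 2.85
ee_pos: [0.4362, -0.3017, 0.3458]
eef_rot: [3.141, -0.0, 0.217]
force: [-0.4, -0.5, 0.3]
grip_width: 0.0699
grip_force: 0.0
```

```bash
cat >> h.py <<'E'
def body(w,x,y,yaw):
    "max height under the gripper body footprint + 8 mm, and where"
    q=w.reshape(-1,3); q=q[~np.isnan(q[:,0])]; c,s=np.cos(yaw),np.sin(yaw)
    a=(q[:,0]-x)*c+(q[:,1]-y)*s; b=(q[:,0]-x)*s-(q[:,1]-y)*c
    k=(abs(a)<.046)&(abs(b)<.097)&(q[:,2]<.2); q=q[k]; i=np.argsort(q[:,2])[-5]; return len(q),q[i].round(3)
E
python3 - <<'E'
from h import *
o=telemetry.get_obs();print(o['ee_pos'],o['eef_rot'])
D=np.load('/tmp/w1.npz'); w=cloud(D['d'],D['K'],D['T'])
for n,x,y,a in [('tank',.4364,-.301,12.5),('wa',.4016,-.3596,95.6),('wb',.4764,-.4139,116.3),('b1',.5488,-.4571,19.7),('b2',.5089,-.3507,18.7)]: print(n,body(w,x,y,np.radians(a)))
p=D['p']; a=cv2.resize(p[90:230,240:460],(660,420),interpolation=cv2.INTER_CUBIC); b=cv2.resize(p[380:430,240:350],(330,150)); 
c=np.zeros((580,660,3),np.uint8);c[:420]=a;c[425:575,:330]=b; save('crop.png',c)
# refine tank from new place
p,d,K,T=shot('wrist'); w=cloud(d,K,T)
for r in finder.masks_of('gas_tank','wrist'):
    q=w[r['region']]; q=q[~np.isnan(q[:,0])]; s=q[q[:,2]>.05]; print(r['confidence'],np.percentile(q[:,2],95),cv2.minAreaRect((s[:,:2]*1000).astype(np.float32)))
E
```

```text
[ 0.4362245  -0.30169404  0.34582765] [ 3.14113401e+00 -3.59860241e-04  2.17098698e-01]
tank (15923, array([ 0.44 , -0.301,  0.078]))
wa (13567, array([ 0.414, -0.313,  0.071]))
wb (15384, array([ 0.578, -0.402,  0.129]))
b1 (16193, array([ 0.578, -0.403,  0.123]))
b2 (18938, array([ 0.512, -0.263,  0.114]))
0.93 0.07248968678583628 ((437.0403137207031, -300.3681945800781), (81.46762084960938, 33.61451721191406), 13.10571002960205)
```

View pics/crop.png

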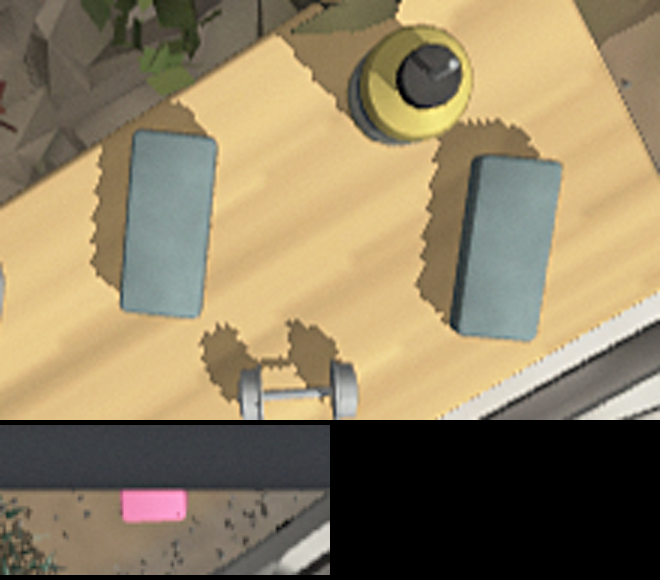

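The crop confirms it. The grey-green slabs on the board, at wrist-image (296,164) and (408,172), fit the description. The pink one at (291,406) is the look-alike and stays. Now I grasp the tank.

>>> {"op": "jog_arm", "data": {
  "rows": [
    {"gripper": 0.07, "slide": [0, -0.001, 0.045], "spin": 0},
    {"gripper": 0.07, "slide": [0, -0.001, 0.085], "spin": 0},
    {"gripper": 0.07, "slide": [0, -0.001, 0.103], "spin": 0},
    {"gripper": 0.07, "slide": [0, -0.001, 0.103], "spin": 0},
    {"gripper": 0.02, "slide": [0, -0.001, 0.103], "spin": 0},
    {"gripper": 0.02, "slide": [0, -0.001, 0.103], "spin": 0},
    {"gripper": 0.02, "slide": [0, -0.001, 0.103], "spin": 0},
    {"gripper": 0.02, "slide": [0, -0.001, 0.103], "spin": 0}
  ],
  "squeeze": 15
}}

```text
time_s: 3.75
ee_pos: [0.4362, -0.3003, 0.2426]
eef_rot: [3.14, -0.001, 0.218]
force: [-0.4, -0.2, -0.1]
grip_width: 0.0411
grip_force: 0.0
```

>>> {"op": "jog_arm", "data": {
  "rows": [
    {"gripper": 0.02, "slide": [0, 0, 0], "spin": 0},
    {"gripper": 0.02, "slide": [0, 0, 0], "spin": 0},
    {"gripper": 0.02, "slide": [0, 0, -0.02], "spin": 0},
    {"gripper": 0.02, "slide": [0, 0, -0.07], "spin": 0},
    {"gripper": 0.02, "slide": [0, 0, -0.12], "spin": 0},
    {"gripper": 0.02, "slide": [0, 0, -0.17], "spin": 0},
    {"gripper": 0.02, "slide": [0, 0, -0.2], "spin": 0},
    {"gripper": 0.02, "slide": [0, 0, -0.2], "spin": 0}
  ]
}}

```text
time_s: 4.55
ee_pos: [0.4359, -0.3, 0.4461]
eef_rot: [3.136, -0.005, 0.218]
force: [0.4, 0.1, -1.1]
grip_width: 0.0324
grip_force: 15.0
```

>>> {"op": "jog_arm", "data": {
  "rows": [
    {"gripper": 0.02, "slide": [0, 0, -0.04], "spin": 0},
    {"gripper": 0.02, "slide": [0, 0, -0.08], "spin": 0},
    {"gripper": 0.02, "slide": [0.01, -0.04, -0.095], "spin": 0},
    {"gripper": 0.02, "slide": [0.02, -0.085, -0.095], "spin": 0},
    {"gripper": 0.02, "slide": [0.03, -0.13, -0.095], "spin": 0},
    {"gripper": 0.02, "slide": [0.04, -0.175, -0.095], "spin": 0},
    {"gripper": 0.02, "slide": [0.055, -0.22, -0.095], "spin": 0},
    {"gripper": 0.02, "slide": [0.065, -0.265, -0.095], "spin": 0}
  ]
}}

```text
time_s: 5.35
ee_pos: [0.4422, -0.0256, 0.5356]
eef_rot: [-3.141, 0.001, 0.218]
force: [0.8, -0.7, -0.2]
grip_width: 0.0316
grip_force: 15.0
```

>>> {"op": "jog_arm", "data": {
  "rows": [
    {"gripper": 0.02, "slide": [0.01, -0.045, 0], "spin": 0},
    {"gripper": 0.02, "slide": [0.02, -0.09, 0], "spin": 0},
    {"gripper": 0.02, "slide": [0.03, -0.135, 0], "spin": 0},
    {"gripper": 0.02, "slide": [0.04, -0.18, 0], "spin": 0},
    {"gripper": 0.02, "slide": [0.055, -0.225, 0], "spin": 0},
    {"gripper": 0.02, "slide": [0.065, -0.27, 0], "spin": 0},
    {"gripper": 0.02, "slide": [0.08, -0.315, 0], "spin": 0},
    {"gripper": 0.02, "slide": [0.08, -0.327, 0], "spin": 0}
  ]
}}

```text
time_s: 6.15
ee_pos: [0.4497, 0.3129, 0.5344]
eef_rot: [3.141, 0.003, 0.221]
force: [0.9, -0.3, -0.1]
grip_width: 0.0322
grip_force: 15.0
```

>>> {"op": "jog_arm", "data": {
  "rows": [
    {"gripper": 0.02, "slide": [0, 0, 0], "spin": 0},
    {"gripper": 0.02, "slide": [0, 0, 0], "spin": 0}
  ]
}}

```text
time_s: 6.35
ee_pos: [0.4498, 0.3085, 0.5361]
eef_rot: [3.141, 0.001, 0.218]
force: [0.0, -0.4, -0.9]
grip_width: 0.0322
grip_force: 15.0
```

Run:
```python
from h import *
o=telemetry.get_obs();print(o['ee_pos'],o['eef_rot'],o['qpos'].round(2))
p,d,K,T=shot('wrist'); save('w2.png',p); w=cloud(d,K,T); np.savez('/tmp/w2',p=p,d=d,K=K,T=T)
def tr(w,cam):
  for n in ['tank_tray','wheel_tray','block_tray']:
    for r in finder.masks_of(n,cam)[:2]:
        m=r['region']; q=w[m]; q=q[~np.isnan(q[:,0])]; z=np.median(q[:,2]); q=q[abs(q[:,2]-z)<.012]
        v,u=np.nonzero(m); rc=cv2.minAreaRect((q[:,:2]*1000).astype(np.float32))
        h=np.histogram(q[:,2],np.arange(z-.012,z+.012,.001)); 
        print(cam,n,round(r['confidence'],2),u.mean().round(),v.mean().round(),np.round(rc[0],1),np.round(rc[1],1),round(rc[2],1),'z',(h[1][0]*1000).round(1),h[0].tolist())
tr(w,'wrist')
D=np.load('/tmp/top.npz'); p,d,K,T=shot('top'); tr(cloud(d,K,T),'top')
```

```text
[0.44981736 0.30846416 0.53614395] [3.14111100e+00 7.32359720e-04 2.17653311e-01] [ 0.53  0.23  1.31 -0.    1.6   1.89]
wrist tank_tray 0.63 317.0 170.0 [492.  316.2] [ 65.2 115.1] 86.4 z 144.3 [0, 0, 0, 0, 1, 1, 20, 43, 19, 64, 798, 2500, 1869, 321, 79, 356, 534, 251, 27, 0, 0, 0, 0, 0]
wrist block_tray 0.91 421.0 197.0 [495.7 213.2] [ 92.4 125. ] 85.7 z 144.5 [0, 0, 0, 0, 0, 0, 3, 12, 8, 162, 1633, 4154, 2394, 393, 269, 994, 1356, 514, 51, 1, 0, 0, 0, 0]
top tank_tray 0.68 212.0 213.0 [500.5 314.9] [62.9 95.4] 88.6 z 145.0 [0, 1, 2, 1, 4, 9, 5, 14, 8, 21, 25, 14, 16, 24, 10, 19, 6, 7, 6, 4, 2, 1, 1, 0]
top block_tray 0.89 245.0 215.0 [498.  217.9] [ 91.6 127.2] 85.8 z 145.3 [1, 2, 3, 9, 23, 32, 60, 96, 118, 113, 174, 163, 169, 144, 130, 109, 90, 64, 41, 17, 18, 5, 6, 1]
```

View pics/w2.png

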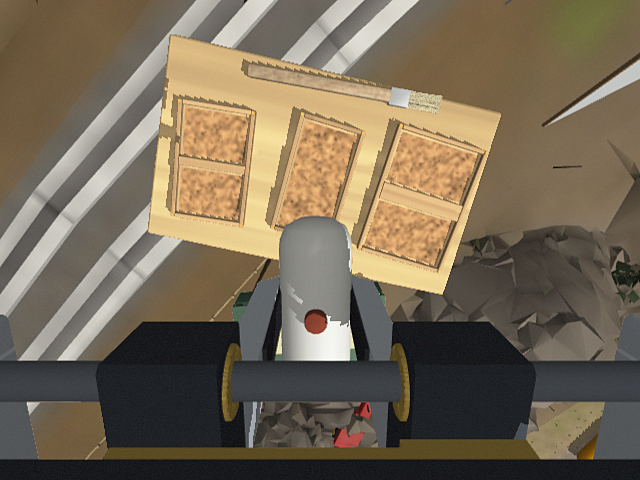

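The wrist view shows the wheel tray at (213,160), the tank tray at (318,170) and the block tray at (425,195), all empty, with the tank held upright. The floors can be segmented by colour, so I fit each bay that way.

Run:
```python
from h import *
D=np.load('/tmp/w2.npz'); p=D['p']; w=cloud(D['d'],D['K'],D['T'])
m=(abs(w[...,2]-.1562)<.0022)&(p[...,0].astype(int)-p[...,2]>70)&(p.sum(-1)<540)
m=cv2.morphologyEx(m.astype(np.uint8),cv2.MORPH_CLOSE,np.ones((3,3)));m=cv2.morphologyEx(m,cv2.MORPH_OPEN,np.ones((5,5)))
n,l,s,c=cv2.connectedComponentsWithStats(m)
for i in range(1,n):
    if s[i,4]>600:
        q=w[l==i];q=q[~np.isnan(q[:,0])];r=cv2.minAreaRect((q[:,:2]*1000).astype(np.float32));print(c[i].round(),s[i,4],np.round(r[0],1),np.round(r[1],1),round(r[2],1),np.median(q[:,2]).round(4))
# board plane
b=(abs(w[...,2]-.151)<.003); q=w[b&(p.sum(-1)>540)]; print('board',np.median(q[:,2]),len(q))
```

```text
[213. 133.] 3247 [513.4 418.4] [45.4 60.3] 3.4 0.156
[316. 171.] 5181 [492.8 317.7] [ 52.4 103.6] 86.3 0.1561
[431. 166.] 4249 [528.2 213.4] [77.4 50.3] 85.5 0.1561
[208. 192.] 2774 [459.2 415.3] [45.2 59.9] 3.2 0.156
[407. 232.] 3624 [462.1 217.9] [77.6 49.8] 86.1 0.1561
board 0.1517366345978991 15541
```

>>> {"op": "jog_arm", "data": {
  "rows": [
    {"gripper": 0.02, "slide": [0.022, 0, 0.0], "spin": 0.14},
    {"gripper": 0.02, "slide": [0.044, 0, 0.03], "spin": 0.283},
    {"gripper": 0.02, "slide": [0.044, 0, 0.08], "spin": 0.283},
    {"gripper": 0.02, "slide": [0.044, 0, 0.12], "spin": 0.283},
    {"gripper": 0.02, "slide": [0.044, 0, 0.15], "spin": 0.283},
    {"gripper": 0.02, "slide": [0.044, 0, 0.165], "spin": 0.283},
    {"gripper": 0.02, "slide": [0.044, 0, 0.165], "spin": 0.283},
    {"gripper": 0.02, "slide": [0.044, 0, 0.165], "spin": 0.283}
  ]
}}

```text
time_s: 7.55
ee_pos: [0.4928, 0.3187, 0.3724]
eef_rot: [-3.141, -0.001, -0.065]
force: [-0.3, 0.3, -0.5]
grip_width: 0.0321
grip_force: 15.0
```

Run:
```python
from h import *
o=telemetry.get_obs();print(o['ee_pos'],o['eef_rot'],o['force'])
```

```text
[0.49278462 0.31866666 0.37244299] [-3.14121400e+00 -5.81804698e-04 -6.53134386e-02] [-0.28864315  0.32457925 -0.46969762]
```

>>> {"op": "jog_arm", "data": {
  "rows": [
    {"gripper": 0.02, "slide": [0, 0, 0.0015], "spin": 0},
    {"gripper": 0.02, "slide": [0, 0, 0.003], "spin": 0},
    {"gripper": 0.02, "slide": [0, 0, 0.003], "spin": 0},
    {"gripper": 0.055, "slide": [0, 0, 0.003], "spin": 0},
    {"gripper": 0.055, "slide": [0, 0, 0.003], "spin": 0},
    {"gripper": 0.055, "slide": [0, 0, 0.003], "spin": 0},
    {"gripper": 0.055, "slide": [0, 0, -0.01], "spin": 0},
    {"gripper": 0.055, "slide": [0, 0, -0.05], "spin": 0}
  ]
}}

```text
time_s: 8.35
ee_pos: [0.4926, 0.3186, 0.4199]
eef_rot: [3.138, 0.005, -0.065]
force: [0.0, 0.4, -0.1]
grip_width: 0.0549
grip_force: 0.0
```

>>> {"op": "jog_arm", "data": {
  "rows": [
    {"gripper": 0.06, "slide": [0, 0, -0.05], "spin": 0},
    {"gripper": 0.06, "slide": [0, 0, -0.1], "spin": 0},
    {"gripper": 0.06, "slide": [-0.03, 0, -0.11], "spin": 0},
    {"gripper": 0.06, "slide": [-0.05, 0, -0.11], "spin": 0}
  ]
}}

```text
time_s: 8.75
ee_pos: [0.4413, 0.3216, 0.5353]
eef_rot: [-3.139, -0.004, -0.065]
force: [0.3, -0.2, -0.5]
grip_width: 0.0598
grip_force: 0.0
```

Run:
```python
from h import *
o=telemetry.get_obs();print(o['ee_pos'],o['eef_rot'],o['force'])
p,d,K,T=shot('wrist'); w=cloud(d,K,T); save('w3.png',p)
for r in finder.masks_of('gas_tank','wrist')[:1]:
    q=w[r['region']]; q=q[~np.isnan(q[:,0])]; s=q[q[:,2]>.175]; print(r['confidence'],np.percentile(q[:,2],[80,90,95,99.5]),cv2.minAreaRect((s[:,:2]*1000).astype(np.float32)))
```

```text
[0.44132326 0.3215854  0.53525103] [-3.13850055 -0.00404528 -0.06546607] [ 0.31391668 -0.18480415 -0.54752061]
0.67 [0.19718565 0.19784568 0.19845716 0.20309967] ((492.52679443359375, 318.51611328125), (33.239078521728516, 83.0247802734375), 86.80488586425781)
```

Tank is placed and centred, with its top at the right height. Next is wheelset_a at (0.4016, -0.3596), axle at 95.6°.

>>> {"op": "jog_arm", "data": {
  "rows": [
    {"gripper": 0.05, "slide": [0, 0.045, 0], "spin": 0},
    {"gripper": 0.05, "slide": [0, 0.09, 0], "spin": 0},
    {"gripper": 0.05, "slide": [0, 0.135, 0], "spin": 0},
    {"gripper": 0.05, "slide": [0, 0.18, 0], "spin": 0},
    {"gripper": 0.05, "slide": [0, 0.225, 0], "spin": 0},
    {"gripper": 0.05, "slide": [0, 0.27, 0], "spin": 0},
    {"gripper": 0.05, "slide": [0, 0.315, 0], "spin": 0},
    {"gripper": 0.05, "slide": [0, 0.36, 0], "spin": 0}
  ]
}}

```text
time_s: 9.65
ee_pos: [0.4189, -0.0393, 0.5323]
eef_rot: [3.141, -0.001, -0.065]
force: [1.2, -0.1, 0.0]
grip_width: 0.0498
grip_force: 0.0
```

>>> {"op": "jog_arm", "data": {
  "rows": [
    {"gripper": 0.05, "slide": [0, 0.045, 0], "spin": -0.14},
    {"gripper": 0.05, "slide": [0, 0.09, 0], "spin": -0.28},
    {"gripper": 0.05, "slide": [0, 0.135, 0], "spin": -0.42},
    {"gripper": 0.05, "slide": [0.002, 0.18, 0], "spin": -0.56},
    {"gripper": 0.05, "slide": [0.004, 0.225, 0], "spin": -0.7},
    {"gripper": 0.05, "slide": [0.004, 0.27, 0], "spin": -0.84},
    {"gripper": 0.05, "slide": [0.004, 0.315, 0], "spin": -0.98},
    {"gripper": 0.05, "slide": [0.004, 0.322, 0], "spin": -1.12}
  ]
}}

```text
time_s: 10.45
ee_pos: [0.4014, -0.3632, 0.5309]
eef_rot: [-3.14, 0.0, 1.023]
force: [-0.2, 1.3, -0.0]
grip_width: 0.05
grip_force: 0.0
```

>>> {"op": "jog_arm", "data": {
  "rows": [
    {"gripper": 0.05, "slide": [0, 0, 0.03], "spin": -0.14},
    {"gripper": 0.05, "slide": [0, 0, 0.07], "spin": -0.28},
    {"gripper": 0.05, "slide": [0, 0, 0.11], "spin": -0.42},
    {"gripper": 0.05, "slide": [0, 0, 0.15], "spin": -0.56},
    {"gripper": 0.05, "slide": [0, 0, 0.18], "spin": -0.614},
    {"gripper": 0.05, "slide": [0, 0, 0.2], "spin": -0.614},
    {"gripper": 0.05, "slide": [0, 0, 0.2], "spin": -0.614},
    {"gripper": 0.05, "slide": [0, 0, 0.2], "spin": -0.614}
  ]
}}

```text
time_s: 11.25
ee_pos: [0.4025, -0.3594, 0.3325]
eef_rot: [3.141, 0.0, 1.634]
force: [-0.4, 0.4, -0.3]
grip_width: 0.0503
grip_force: 0.0
```

```bash
cat >> h.py <<'E'
def goto(x,y,z,yawdeg):
    o=telemetry.get_obs(); R=rot(o); yaw=o['eef_rot'][2]
    d=R.T@(np.array([x,y,z])-o['ee_pos']); s=(yaw-np.radians(yawdeg)+np.pi/2)%np.pi-np.pi/2
    print('at',o['ee_pos'].round(4),round(np.degrees(yaw),1),'t',round(o['time_s'],2),'-> slide',d.round(4),'spin',round(s,3))
def look(target,cam,dz=.006):
    p,d,K,T=shot(cam); w=cloud(d,K,T)
    for r in finder.masks_of(target,cam):
        q=w[r['region']]; q=q[~np.isnan(q[:,0])]
        if len(q)<20: continue
        t=np.percentile(q[:,2],95); s=q[q[:,2]>t-dz]; c=cv2.minAreaRect((s[:,:2]*1000).astype(np.float32))
        a=c[2] if c[1][0]>c[1][1] else c[2]-90
        print(target,round(r['confidence'],2),'top',t.round(4),np.round(c[0],1),np.round(sorted(c[1]),1),'long axis',round(a,1))
    return p,w
E
python3 - <<'E'
from h import *
look('wheelset_a','wrist'); goto(.4016,-.3596,.237,95.6)
E
```

```text
wheelset_a 0.75 top 0.0513 [ 400.1 -358.9] [18.6 39.7] long axis -84.5
wheelset_a 0.57 top 0.0468 [ 474.5 -396.2] [2.6 7.5] long axis -43.2
at [ 0.4025 -0.3593  0.3332] 93.7 t 11.35 -> slide [-0.0001 -0.0011  0.0962] spin -0.034
```

>>> {"op": "jog_arm", "data": {
  "rows": [
    {"gripper": 0.05, "slide": [0, -0.0015, 0.04], "spin": -0.034},
    {"gripper": 0.05, "slide": [0, -0.0015, 0.08], "spin": -0.034},
    {"gripper": 0.05, "slide": [0, -0.0015, 0.097], "spin": -0.034},
    {"gripper": 0.05, "slide": [0, -0.0015, 0.097], "spin": -0.034},
    {"gripper": 0.005, "slide": [0, -0.0015, 0.097], "spin": -0.034},
    {"gripper": 0.005, "slide": [0, -0.0015, 0.097], "spin": -0.034},
    {"gripper": 0.005, "slide": [0, -0.0015, 0.097], "spin": -0.034},
    {"gripper": 0.005, "slide": [0, -0.0015, 0.097], "spin": -0.034}
  ],
  "squeeze": 10
}}

```text
time_s: 12.15
ee_pos: [0.4009, -0.3591, 0.2356]
eef_rot: [3.141, 0.001, 1.669]
force: [0.1, -0.4, 0.4]
grip_width: 0.0212
grip_force: 0.0
```

>>> {"op": "jog_arm", "data": {
  "rows": [
    {"gripper": 0.005, "slide": [0, 0, 0], "spin": 0},
    {"gripper": 0.005, "slide": [0, 0, 0], "spin": 0},
    {"gripper": 0.005, "slide": [0, 0, 0], "spin": 0},
    {"gripper": 0.005, "slide": [0, 0, 0], "spin": 0},
    {"gripper": 0.005, "slide": [0, 0, 0], "spin": 0}
  ]
}}

```text
time_s: 12.65
ee_pos: [0.4009, -0.3591, 0.2352]
eef_rot: [3.141, 0.001, 1.669]
force: [-1.7, 0.9, 6.2]
grip_width: 0.0157
grip_force: 10.0
```

>>> {"op": "jog_arm", "data": {
  "rows": [
    {"gripper": 0.005, "slide": [0, 0, -0.02], "spin": 0},
    {"gripper": 0.005, "slide": [0, 0, -0.06], "spin": 0},
    {"gripper": 0.005, "slide": [0, 0, -0.11], "spin": 0},
    {"gripper": 0.005, "slide": [0, 0, -0.16], "spin": 0},
    {"gripper": 0.005, "slide": [0, 0, -0.21], "spin": 0},
    {"gripper": 0.005, "slide": [0, 0, -0.26], "spin": 0},
    {"gripper": 0.005, "slide": [0, 0, -0.3], "spin": 0},
    {"gripper": 0.005, "slide": [0, 0, -0.3], "spin": 0}
  ]
}}

```text
time_s: 13.45
ee_pos: [0.4003, -0.3584, 0.5403]
eef_rot: [3.136, 0.007, 1.669]
force: [0.8, -0.1, -0.7]
grip_width: 0.0157
grip_force: 10.0
```

Run:
```python
from h import *
goto(.5134,.4184,.536,93.3)
```

```text
at [ 0.4003 -0.3584  0.5403] 95.6 t 13.45 -> slide [7.620e-01 1.886e-01 1.000e-04] spin 0.04
```

>>> {"op": "jog_arm", "data": {
  "rows": [
    {"gripper": 0.005, "slide": [0.045, 0.01, 0], "spin": 0},
    {"gripper": 0.005, "slide": [0.09, 0.02, 0], "spin": 0},
    {"gripper": 0.005, "slide": [0.135, 0.03, 0], "spin": 0},
    {"gripper": 0.005, "slide": [0.18, 0.04, 0], "spin": 0},
    {"gripper": 0.005, "slide": [0.225, 0.05, 0], "spin": 0},
    {"gripper": 0.005, "slide": [0.27, 0.06, 0], "spin": 0},
    {"gripper": 0.005, "slide": [0.315, 0.07, 0], "spin": 0},
    {"gripper": 0.005, "slide": [0.36, 0.08, 0], "spin": 0}
  ]
}}

```text
time_s: 14.25
ee_pos: [0.445, 0.009, 0.5339]
eef_rot: [-3.141, -0.0, 1.669]
force: [0.9, -0.3, -0.5]
grip_width: 0.0158
grip_force: 10.0
```

>>> {"op": "jog_arm", "data": {
  "rows": [
    {"gripper": 0.005, "slide": [0.045, 0.01, 0], "spin": 0},
    {"gripper": 0.005, "slide": [0.09, 0.02, 0], "spin": 0},
    {"gripper": 0.005, "slide": [0.135, 0.03, 0], "spin": 0},
    {"gripper": 0.005, "slide": [0.18, 0.04, 0], "spin": 0},
    {"gripper": 0.005, "slide": [0.225, 0.05, 0], "spin": 0},
    {"gripper": 0.005, "slide": [0.27, 0.06, 0], "spin": 0},
    {"gripper": 0.005, "slide": [0.315, 0.08, 0], "spin": 0},
    {"gripper": 0.005, "slide": [0.36, 0.09, 0], "spin": 0}
  ]
}}

```text
time_s: 15.05
ee_pos: [0.5001, 0.3763, 0.5331]
eef_rot: [-3.14, 0.001, 1.669]
force: [0.6, -1.4, -0.2]
grip_width: 0.0159
grip_force: 10.0
```

>>> {"op": "jog_arm", "data": {
  "rows": [
    {"gripper": 0.005, "slide": [0.042, 0.018, 0], "spin": 0.04},
    {"gripper": 0.005, "slide": [0.042, 0.018, 0.04], "spin": 0.04},
    {"gripper": 0.005, "slide": [0.042, 0.018, 0.08], "spin": 0.04},
    {"gripper": 0.005, "slide": [0.042, 0.018, 0.12], "spin": 0.04},
    {"gripper": 0.005, "slide": [0.042, 0.018, 0.14], "spin": 0.04},
    {"gripper": 0.005, "slide": [0.042, 0.018, 0.14], "spin": 0.04},
    {"gripper": 0.005, "slide": [0.042, 0.018, 0.14], "spin": 0.04}
  ]
}}

```text
time_s: 15.75
ee_pos: [0.5134, 0.4178, 0.395]
eef_rot: [-3.142, 0.0, 1.629]
force: [-0.4, 0.1, 0.4]
grip_width: 0.016
grip_force: 10.0
```

Run:
```python
from h import *
p,w=look('wheelset_a','wrist'); save('w4.png',p)
goto(.5134,.4184,.362,93.3)
```

```text
wheelset_a 0.59 top 0.2108 [513.9 418.3] [19.6 40.2] long axis -85.2
at [0.5134 0.4178 0.3963] 93.3 t 15.85 -> slide [ 0.0006 -0.0001  0.0343] spin 0.0
```

View pics/w4.png

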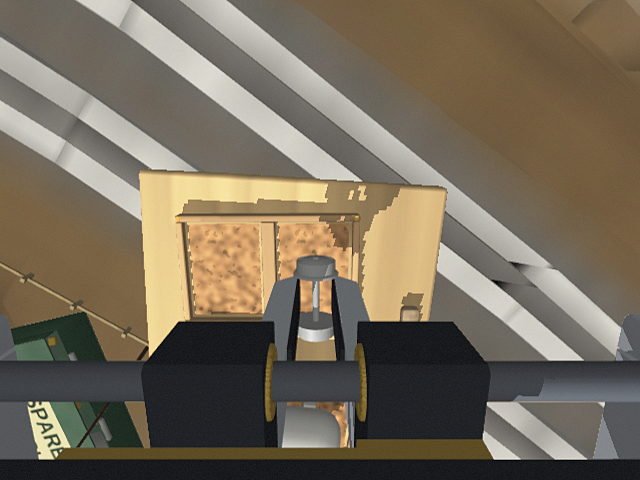

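The wheelset is held level at (316,295), above the bay at (315,255). I lower and release it.

>>> {"op": "jog_arm", "data": {
  "rows": [
    {"gripper": 0.005, "slide": [0, 0, 0.02], "spin": 0},
    {"gripper": 0.005, "slide": [0, 0, 0.03], "spin": 0},
    {"gripper": 0.005, "slide": [0, 0, 0.033], "spin": 0},
    {"gripper": 0.005, "slide": [0, 0, 0.0335], "spin": 0},
    {"gripper": 0.005, "slide": [0, 0, 0.0335], "spin": 0}
  ]
}}

```text
time_s: 16.35
ee_pos: [0.5134, 0.4178, 0.362]
eef_rot: [3.141, -0.001, 1.629]
force: [-0.6, 0.3, -1.8]
grip_width: 0.0157
grip_force: 10.0
```

>>> {"op": "jog_arm", "data": {
  "rows": [
    {"gripper": 0.026, "slide": [0, 0, 0], "spin": 0},
    {"gripper": 0.026, "slide": [0, 0, 0], "spin": 0},
    {"gripper": 0.026, "slide": [0, 0, 0], "spin": 0},
    {"gripper": 0.026, "slide": [0, 0, -0.01], "spin": 0},
    {"gripper": 0.03, "slide": [0, 0, -0.05], "spin": 0},
    {"gripper": 0.05, "slide": [0, 0, -0.1], "spin": 0},
    {"gripper": 0.05, "slide": [0, 0, -0.15], "spin": 0},
    {"gripper": 0.05, "slide": [0, 0, -0.17], "spin": 0}
  ]
}}

```text
time_s: 17.15
ee_pos: [0.5123, 0.417, 0.5379]
eef_rot: [3.135, -0.004, 1.629]
force: [-0.4, 0.0, 0.2]
grip_width: 0.0487
grip_force: 0.0
```

Run:
```python
from h import *
p,w=look('wheelset_a','wrist')
goto(.4764,-.4139,.536,116.3)
```

```text
wheelset_a 0.85 top 0.1769 [514.1 418.2] [20.1 39.4] long axis -87.2
at [0.5126 0.4173 0.5357] 93.3 t 17.25 -> slide [-0.8277 -0.0844 -0.0038] spin -0.401
```

>>> {"op": "jog_arm", "data": {
  "rows": [
    {"gripper": 0.05, "slide": [-0.045, -0.005, 0], "spin": 0},
    {"gripper": 0.05, "slide": [-0.09, -0.01, 0], "spin": 0},
    {"gripper": 0.05, "slide": [-0.135, -0.015, 0], "spin": 0},
    {"gripper": 0.05, "slide": [-0.18, -0.02, 0], "spin": 0},
    {"gripper": 0.05, "slide": [-0.225, -0.025, 0], "spin": 0},
    {"gripper": 0.05, "slide": [-0.27, -0.03, 0], "spin": 0},
    {"gripper": 0.05, "slide": [-0.315, -0.035, 0], "spin": 0},
    {"gripper": 0.05, "slide": [-0.36, -0.04, 0], "spin": 0}
  ]
}}

```text
time_s: 18.05
ee_pos: [0.4937, 0.0544, 0.5301]
eef_rot: [-3.14, -0.0, 1.629]
force: [0.8, 0.4, -0.4]
grip_width: 0.0499
grip_force: 0.0
```

>>> {"op": "jog_arm", "data": {
  "rows": [
    {"gripper": 0.05, "slide": [-0.045, -0.005, 0], "spin": 0},
    {"gripper": 0.05, "slide": [-0.09, -0.01, 0], "spin": 0},
    {"gripper": 0.05, "slide": [-0.135, -0.015, 0], "spin": 0},
    {"gripper": 0.05, "slide": [-0.18, -0.02, 0], "spin": 0},
    {"gripper": 0.05, "slide": [-0.225, -0.025, 0], "spin": 0},
    {"gripper": 0.05, "slide": [-0.27, -0.03, 0], "spin": 0},
    {"gripper": 0.05, "slide": [-0.315, -0.035, 0], "spin": 0},
    {"gripper": 0.05, "slide": [-0.36, -0.04, 0], "spin": 0}
  ]
}}

```text
time_s: 18.85
ee_pos: [0.4747, -0.3075, 0.53]
eef_rot: [-3.14, -0.001, 1.629]
force: [0.0, -0.1, -0.5]
grip_width: 0.0502
grip_force: 0.0
```

>>> {"op": "jog_arm", "data": {
  "rows": [
    {"gripper": 0.05, "slide": [-0.045, -0.004, 0], "spin": -0.1},
    {"gripper": 0.05, "slide": [-0.09, -0.004, 0], "spin": -0.2},
    {"gripper": 0.05, "slide": [-0.107, -0.004, 0.03], "spin": -0.3},
    {"gripper": 0.05, "slide": [-0.107, -0.004, 0.07], "spin": -0.4},
    {"gripper": 0.05, "slide": [-0.107, -0.004, 0.11], "spin": -0.4},
    {"gripper": 0.05, "slide": [-0.107, -0.004, 0.15], "spin": -0.4},
    {"gripper": 0.05, "slide": [-0.107, -0.004, 0.18], "spin": -0.4},
    {"gripper": 0.05, "slide": [-0.107, -0.004, 0.18], "spin": -0.4}
  ]
}}

```text
time_s: 19.65
ee_pos: [0.4769, -0.4123, 0.3458]
eef_rot: [-3.139, -0.008, 2.029]
force: [-1.0, 0.7, 0.7]
grip_width: 0.05
grip_force: 0.0
```

Run:
```python
from h import *
look('wheelset_a','wrist'); p,w=look('oil_bottle','wrist')
goto(.4764,-.4139,.2365,116.3)
```

```text
wheelset_a 0.83 top 0.0511 [ 474.5 -414.2] [19.3 40. ] long axis -60.1
oil_bottle 0.94 top 0.1007 [ 538.2 -390.3] [ 16.5 100.2] long axis -16.3
at [ 0.4776 -0.4128  0.3531] 116.2 t 19.85 -> slide [-0.0002 -0.0016  0.1166] spin -0.001
```

>>> {"op": "jog_arm", "data": {
  "rows": [
    {"gripper": 0.05, "slide": [0, -0.002, 0.04], "spin": 0},
    {"gripper": 0.05, "slide": [0, -0.002, 0.08], "spin": 0},
    {"gripper": 0.05, "slide": [0, -0.002, 0.11], "spin": 0},
    {"gripper": 0.05, "slide": [0, -0.002, 0.117], "spin": 0},
    {"gripper": 0.05, "slide": [0, -0.002, 0.117], "spin": 0},
    {"gripper": 0.005, "slide": [0, -0.002, 0.117], "spin": 0},
    {"gripper": 0.005, "slide": [0, -0.002, 0.117], "spin": 0},
    {"gripper": 0.005, "slide": [0, -0.002, 0.117], "spin": 0}
  ]
}}

```text
time_s: 20.65
ee_pos: [0.4758, -0.4137, 0.2356]
eef_rot: [3.141, 0.002, 2.029]
force: [0.7, 0.2, -0.0]
grip_width: 0.0292
grip_force: 0.0
```

>>> {"op": "jog_arm", "data": {
  "rows": [
    {"gripper": 0.005, "slide": [0, 0, 0], "spin": 0},
    {"gripper": 0.005, "slide": [0, 0, 0], "spin": 0},
    {"gripper": 0.005, "slide": [0, 0, 0], "spin": 0},
    {"gripper": 0.005, "slide": [0, 0, 0], "spin": 0},
    {"gripper": 0.005, "slide": [0, 0, 0], "spin": 0},
    {"gripper": 0.005, "slide": [0, 0, 0], "spin": 0}
  ]
}}

```text
time_s: 21.25
ee_pos: [0.4757, -0.4137, 0.2346]
eef_rot: [3.141, 0.001, 2.029]
force: [-2.5, 0.8, 4.7]
grip_width: 0.0159
grip_force: 10.0
```

>>> {"op": "jog_arm", "data": {
  "rows": [
    {"gripper": 0.005, "slide": [0, 0, -0.02], "spin": 0},
    {"gripper": 0.005, "slide": [0, 0, -0.06], "spin": 0},
    {"gripper": 0.005, "slide": [0, 0, -0.11], "spin": 0},
    {"gripper": 0.005, "slide": [0, 0, -0.16], "spin": 0},
    {"gripper": 0.005, "slide": [0, 0, -0.21], "spin": 0},
    {"gripper": 0.005, "slide": [0, 0, -0.26], "spin": 0},
    {"gripper": 0.005, "slide": [0, 0, -0.3], "spin": 0.1},
    {"gripper": 0.005, "slide": [0, 0, -0.3], "spin": 0.2}
  ]
}}

```text
time_s: 22.05
ee_pos: [0.4749, -0.4129, 0.5405]
eef_rot: [3.137, 0.008, 1.825]
force: [0.6, -0.4, -1.0]
grip_width: 0.016
grip_force: 10.0
```

Run:
```python
from h import *
goto(.4592,.4153,.536,93.3)
```

```text
at [ 0.4749 -0.4129  0.5405] 104.6 t 22.05 -> slide [ 0.8056  0.1929 -0.0009] spin 0.196
```

>>> {"op": "jog_arm", "data": {
  "rows": [
    {"gripper": 0.005, "slide": [0.045, 0.01, 0], "spin": 0},
    {"gripper": 0.005, "slide": [0.09, 0.02, 0], "spin": 0},
    {"gripper": 0.005, "slide": [0.135, 0.03, 0], "spin": 0},
    {"gripper": 0.005, "slide": [0.18, 0.04, 0], "spin": 0},
    {"gripper": 0.005, "slide": [0.225, 0.05, 0], "spin": 0},
    {"gripper": 0.005, "slide": [0.27, 0.06, 0], "spin": 0},
    {"gripper": 0.005, "slide": [0.315, 0.07, 0], "spin": 0},
    {"gripper": 0.005, "slide": [0.36, 0.08, 0], "spin": 0}
  ]
}}

```text
time_s: 22.85
ee_pos: [0.4606, -0.0433, 0.5341]
eef_rot: [3.141, -0.0, 1.829]
force: [0.6, -1.1, -0.4]
grip_width: 0.0154
grip_force: 10.0
```

>>> {"op": "jog_arm", "data": {
  "rows": [
    {"gripper": 0.005, "slide": [0.045, 0.01, 0], "spin": 0},
    {"gripper": 0.005, "slide": [0.09, 0.02, 0], "spin": 0},
    {"gripper": 0.005, "slide": [0.135, 0.03, 0], "spin": 0},
    {"gripper": 0.005, "slide": [0.18, 0.04, 0], "spin": 0},
    {"gripper": 0.005, "slide": [0.225, 0.05, 0], "spin": 0},
    {"gripper": 0.005, "slide": [0.27, 0.06, 0], "spin": 0},
    {"gripper": 0.005, "slide": [0.315, 0.08, 0], "spin": 0},
    {"gripper": 0.005, "slide": [0.36, 0.09, 0], "spin": 0}
  ]
}}

```text
time_s: 23.65
ee_pos: [0.4563, 0.3281, 0.5337]
eef_rot: [-3.141, 0.0, 1.829]
force: [0.0, -1.0, -0.4]
grip_width: 0.0155
grip_force: 10.0
```

>>> {"op": "jog_arm", "data": {
  "rows": [
    {"gripper": 0.005, "slide": [0.045, 0.012, 0], "spin": 0.1},
    {"gripper": 0.005, "slide": [0.085, 0.023, 0], "spin": 0.196},
    {"gripper": 0.005, "slide": [0.085, 0.023, 0.04], "spin": 0.196},
    {"gripper": 0.005, "slide": [0.085, 0.023, 0.08], "spin": 0.196},
    {"gripper": 0.005, "slide": [0.085, 0.023, 0.12], "spin": 0.196},
    {"gripper": 0.005, "slide": [0.085, 0.023, 0.14], "spin": 0.196},
    {"gripper": 0.005, "slide": [0.085, 0.023, 0.14], "spin": 0.196},
    {"gripper": 0.005, "slide": [0.085, 0.023, 0.14], "spin": 0.196}
  ]
}}

```text
time_s: 24.45
ee_pos: [0.457, 0.4141, 0.3951]
eef_rot: [3.141, -0.0, 1.633]
force: [-0.3, -0.1, -0.6]
grip_width: 0.0158
grip_force: 10.0
```

Run:
```python
from h import *
p,w=look('wheelset_a','wrist')
goto(.4592,.4153,.362,93.3)
```

```text
wheelset_a 0.75 top 0.2115 [458.  414.4] [19.5 40.4] long axis -83.4
wheelset_a 0.7 top 0.177 [513.4 418.1] [20.  40.3] long axis -88.0
at [0.457  0.4141 0.396 ] 93.5 t 24.55 -> slide [0.001  0.0022 0.034 ] spin 0.004
```

>>> {"op": "jog_arm", "data": {
  "rows": [
    {"gripper": 0.005, "slide": [0.001, 0.0015, 0.02], "spin": 0},
    {"gripper": 0.005, "slide": [0.001, 0.0015, 0.03], "spin": 0},
    {"gripper": 0.005, "slide": [0.001, 0.0015, 0.033], "spin": 0},
    {"gripper": 0.005, "slide": [0.001, 0.0015, 0.034], "spin": 0},
    {"gripper": 0.005, "slide": [0.001, 0.0015, 0.034], "spin": 0}
  ]
}}

```text
time_s: 25.05
ee_pos: [0.4583, 0.4151, 0.3609]
eef_rot: [3.141, -0.001, 1.633]
force: [-0.1, -0.1, -0.4]
grip_width: 0.0158
grip_force: 10.0
```

>>> {"op": "jog_arm", "data": {
  "rows": [
    {"gripper": 0.026, "slide": [0, 0, 0], "spin": 0},
    {"gripper": 0.026, "slide": [0, 0, 0], "spin": 0},
    {"gripper": 0.026, "slide": [0, 0, 0], "spin": 0},
    {"gripper": 0.026, "slide": [0, 0, -0.01], "spin": 0},
    {"gripper": 0.03, "slide": [0, 0, -0.05], "spin": 0},
    {"gripper": 0.05, "slide": [0, 0, -0.1], "spin": 0},
    {"gripper": 0.05, "slide": [0, 0, -0.15], "spin": 0},
    {"gripper": 0.05, "slide": [0, 0, -0.17], "spin": 0}
  ]
}}

```text
time_s: 25.85
ee_pos: [0.4574, 0.4144, 0.5367]
eef_rot: [3.135, -0.004, 1.633]
force: [-0.7, 0.8, 0.4]
grip_width: 0.0489
grip_force: 0.0
```

Run:
```python
from h import *
p,w=look('wheelset_a','wrist')
goto(.5089,-.3507,.536,18.7)
```

```text
wheelset_a 0.64 top 0.1771 [513.9 418.3] [18.1 40.1] long axis -86.4
wheelset_a 0.57 top 0.1772 [458.8 415.5] [18.6 39.8] long axis -84.8
at [0.4577 0.4146 0.5346] 93.6 t 25.95 -> slide [-0.767   0.0037 -0.0043] spin 1.306
```

>>> {"op": "jog_arm", "data": {
  "rows": [
    {"gripper": 0.05, "slide": [-0.045, 0, 0], "spin": 0},
    {"gripper": 0.05, "slide": [-0.09, 0, 0], "spin": 0},
    {"gripper": 0.05, "slide": [-0.135, 0, 0], "spin": 0},
    {"gripper": 0.05, "slide": [-0.18, 0, 0], "spin": 0},
    {"gripper": 0.05, "slide": [-0.225, 0, 0], "spin": 0},
    {"gripper": 0.05, "slide": [-0.27, 0, 0], "spin": 0},
    {"gripper": 0.05, "slide": [-0.315, 0, 0], "spin": 0},
    {"gripper": 0.05, "slide": [-0.36, 0, 0], "spin": 0}
  ]
}}

```text
time_s: 26.75
ee_pos: [0.4802, 0.054, 0.5294]
eef_rot: [-3.14, -0.0, 1.633]
force: [1.0, -0.4, -0.8]
grip_width: 0.0504
grip_force: 0.0
```

>>> {"op": "jog_arm", "data": {
  "rows": [
    {"gripper": 0.05, "slide": [-0.05, 0, 0], "spin": 0.12},
    {"gripper": 0.05, "slide": [-0.1, 0, 0], "spin": 0.25},
    {"gripper": 0.05, "slide": [-0.15, 0, 0], "spin": 0.38},
    {"gripper": 0.05, "slide": [-0.2, 0, 0], "spin": 0.51},
    {"gripper": 0.05, "slide": [-0.25, 0, 0], "spin": 0.64},
    {"gripper": 0.05, "slide": [-0.3, 0.004, 0], "spin": 0.77},
    {"gripper": 0.05, "slide": [-0.35, 0.004, 0], "spin": 0.9},
    {"gripper": 0.05, "slide": [-0.4, 0.004, 0], "spin": 1.03}
  ]
}}

```text
time_s: 27.55
ee_pos: [0.5091, -0.3451, 0.5291]
eef_rot: [-3.14, 0.0, 0.597]
force: [1.4, 1.4, -0.4]
grip_width: 0.0498
grip_force: 0.0
```

>>> {"op": "jog_arm", "data": {
  "rows": [
    {"gripper": 0.05, "slide": [0, 0, 0.03], "spin": 0.1},
    {"gripper": 0.05, "slide": [0, 0, 0.07], "spin": 0.2},
    {"gripper": 0.05, "slide": [0, 0, 0.11], "spin": 0.276},
    {"gripper": 0.05, "slide": [0, 0, 0.15], "spin": 0.276},
    {"gripper": 0.05, "slide": [0, 0, 0.18], "spin": 0.276},
    {"gripper": 0.05, "slide": [0, 0, 0.18], "spin": 0.276},
    {"gripper": 0.05, "slide": [0, 0, 0.18], "spin": 0.276}
  ]
}}

```text
time_s: 28.25
ee_pos: [0.5094, -0.3431, 0.3507]
eef_rot: [-3.141, 0.0, 0.327]
force: [-0.6, 1.5, 0.5]
grip_width: 0.0501
grip_force: 0.0
```

Run:
```python
from h import *
p,w=look('block_a','wrist')
goto(.5089,-.3507,.235,18.7)
```

```text
block_a 0.95 top 0.0478 [ 548.8 -456.8] [28. 60.] long axis 19.2
block_a 0.73 top 0.0478 [ 509.4 -350.7] [27.5 59.4] long axis 18.4
at [ 0.5095 -0.3432  0.3522] 18.7 t 28.35 -> slide [-0.0032  0.0067  0.1172] spin 0.0
```

>>> {"op": "jog_arm", "data": {
  "rows": [
    {"gripper": 0.05, "slide": [-0.003, 0.007, 0.03], "spin": 0},
    {"gripper": 0.05, "slide": [-0.003, 0.007, 0.07], "spin": 0},
    {"gripper": 0.05, "slide": [-0.003, 0.007, 0.105], "spin": 0},
    {"gripper": 0.05, "slide": [-0.003, 0.007, 0.117], "spin": 0},
    {"gripper": 0.05, "slide": [-0.003, 0.007, 0.117], "spin": 0},
    {"gripper": 0.015, "slide": [-0.003, 0.007, 0.117], "spin": 0},
    {"gripper": 0.015, "slide": [-0.003, 0.007, 0.117], "spin": 0},
    {"gripper": 0.015, "slide": [-0.003, 0.007, 0.117], "spin": 0}
  ],
  "squeeze": 12
}}

```text
time_s: 29.15
ee_pos: [0.509, -0.3508, 0.2348]
eef_rot: [3.14, -0.001, 0.327]
force: [-0.5, 0.2, 0.8]
grip_width: 0.0291
grip_force: 0.7
```

>>> {"op": "jog_arm", "data": {
  "rows": [
    {"gripper": 0.015, "slide": [0, 0, 0], "spin": 0},
    {"gripper": 0.015, "slide": [0, 0, 0], "spin": 0},
    {"gripper": 0.015, "slide": [0, 0, 0], "spin": 0},
    {"gripper": 0.015, "slide": [0, 0, 0], "spin": 0},
    {"gripper": 0.015, "slide": [0, 0, 0], "spin": 0}
  ]
}}

```text
time_s: 29.65
ee_pos: [0.509, -0.3508, 0.2347]
eef_rot: [3.14, -0.001, 0.327]
force: [-0.4, 0.8, 6.5]
grip_width: 0.0278
grip_force: 12.0
```

>>> {"op": "jog_arm", "data": {
  "rows": [
    {"gripper": 0.015, "slide": [0, 0, -0.02], "spin": 0},
    {"gripper": 0.015, "slide": [0, 0, -0.06], "spin": 0},
    {"gripper": 0.015, "slide": [0, 0, -0.11], "spin": 0},
    {"gripper": 0.015, "slide": [0, 0, -0.16], "spin": 0},
    {"gripper": 0.015, "slide": [0, 0, -0.21], "spin": 0},
    {"gripper": 0.015, "slide": [0, 0, -0.26], "spin": 0},
    {"gripper": 0.015, "slide": [0, 0, -0.3], "spin": 0},
    {"gripper": 0.015, "slide": [0, 0, -0.3], "spin": 0}
  ]
}}

```text
time_s: 30.45
ee_pos: [0.5078, -0.3498, 0.54]
eef_rot: [3.133, -0.006, 0.327]
force: [-0.5, -0.4, -0.3]
grip_width: 0.0278
grip_force: 12.0
```

Run:
```python
from h import *
goto(.4621,.2179,.536,86)
```

```text
at [ 0.5078 -0.3498  0.54  ] 18.7 t 30.45 -> slide [ 1.390e-01 -5.524e-01  1.000e-04] spin -1.174
```

>>> {"op": "jog_arm", "data": {
  "rows": [
    {"gripper": 0.015, "slide": [0.011, -0.045, 0], "spin": 0},
    {"gripper": 0.015, "slide": [0.022, -0.09, 0], "spin": 0},
    {"gripper": 0.015, "slide": [0.033, -0.135, 0], "spin": 0},
    {"gripper": 0.015, "slide": [0.045, -0.18, 0], "spin": 0},
    {"gripper": 0.015, "slide": [0.056, -0.225, 0], "spin": 0},
    {"gripper": 0.015, "slide": [0.067, -0.27, 0], "spin": 0},
    {"gripper": 0.015, "slide": [0.078, -0.315, 0], "spin": 0},
    {"gripper": 0.015, "slide": [0.09, -0.36, 0], "spin": 0}
  ]
}}

```text
time_s: 31.25
ee_pos: [0.4776, 0.0209, 0.5328]
eef_rot: [-3.142, 0.0, 0.327]
force: [1.1, -0.3, -0.9]
grip_width: 0.028
grip_force: 12.0
```

>>> {"op": "jog_arm", "data": {
  "rows": [
    {"gripper": 0.015, "slide": [0.008, -0.03, 0], "spin": -0.13},
    {"gripper": 0.015, "slide": [0.016, -0.06, 0], "spin": -0.26},
    {"gripper": 0.015, "slide": [0.024, -0.09, 0], "spin": -0.39},
    {"gripper": 0.015, "slide": [0.032, -0.12, 0], "spin": -0.52},
    {"gripper": 0.015, "slide": [0.04, -0.15, 0], "spin": -0.65},
    {"gripper": 0.015, "slide": [0.048, -0.18, 0], "spin": -0.78},
    {"gripper": 0.015, "slide": [0.049, -0.192, 0], "spin": -0.91},
    {"gripper": 0.015, "slide": [0.049, -0.192, 0], "spin": -1.04}
  ]
}}

```text
time_s: 32.05
ee_pos: [0.4627, 0.2183, 0.5324]
eef_rot: [-3.141, 0.0, 1.374]
force: [0.0, -0.0, -1.4]
grip_width: 0.0279
grip_force: 12.0
```

>>> {"op": "jog_arm", "data": {
  "rows": [
    {"gripper": 0.015, "slide": [0, 0, 0], "spin": -0.134},
    {"gripper": 0.015, "slide": [0, 0, 0.04], "spin": -0.134},
    {"gripper": 0.015, "slide": [0, 0, 0.08], "spin": -0.134},
    {"gripper": 0.015, "slide": [0, 0, 0.12], "spin": -0.134},
    {"gripper": 0.015, "slide": [0, 0, 0.14], "spin": -0.134},
    {"gripper": 0.015, "slide": [0, 0, 0.14], "spin": -0.134},
    {"gripper": 0.015, "slide": [0, 0, 0.14], "spin": -0.134}
  ]
}}

```text
time_s: 32.75
ee_pos: [0.4633, 0.2168, 0.3938]
eef_rot: [3.141, -0.0, 1.501]
force: [0.7, -0.6, 0.0]
grip_width: 0.028
grip_force: 12.0
```

Run:
```python
from h import *
p,w=look('block_a','wrist')
goto(.4621,.2179,.361,86)
```

```text
at [0.4633 0.2168 0.3947] 86.0 t 32.85 -> slide [ 0.001  -0.0014  0.0337] spin -0.0
```

>>> {"op": "jog_arm", "data": {
  "rows": [
    {"gripper": 0.015, "slide": [0.001, -0.0014, 0.02], "spin": 0},
    {"gripper": 0.015, "slide": [0.001, -0.0014, 0.03], "spin": 0},
    {"gripper": 0.015, "slide": [0.001, -0.0014, 0.032], "spin": 0},
    {"gripper": 0.015, "slide": [0.001, -0.0014, 0.0325], "spin": 0},
    {"gripper": 0.015, "slide": [0.001, -0.0014, 0.0325], "spin": 0}
  ]
}}

```text
time_s: 33.35
ee_pos: [0.462, 0.2179, 0.3614]
eef_rot: [3.141, -0.0, 1.501]
force: [0.4, -0.8, -0.2]
grip_width: 0.028
grip_force: 12.0
```

>>> {"op": "jog_arm", "data": {
  "rows": [
    {"gripper": 0.038, "slide": [0, 0, 0], "spin": 0},
    {"gripper": 0.038, "slide": [0, 0, 0], "spin": 0},
    {"gripper": 0.038, "slide": [0, 0, 0], "spin": 0},
    {"gripper": 0.038, "slide": [0, 0, 0], "spin": 0},
    {"gripper": 0.04, "slide": [0, 0, -0.03], "spin": 0},
    {"gripper": 0.05, "slide": [0, 0, -0.08], "spin": 0},
    {"gripper": 0.05, "slide": [0, 0, -0.13], "spin": 0},
    {"gripper": 0.05, "slide": [0, 0, -0.17], "spin": 0}
  ]
}}

```text
time_s: 34.15
ee_pos: [0.4614, 0.2177, 0.5338]
eef_rot: [3.14, -0.001, 1.501]
force: [-0.3, 0.1, -0.1]
grip_width: 0.0496
grip_force: 0.0
```

Run:
```python
from h import *
p,w=look('block_a','wrist')
goto(.5488,-.457,.536,19.5)
```

```text
block_a 0.94 top 0.174 [462.6 217.9] [27.8 58.9] long axis 85.5
at [0.4613 0.2176 0.5362] 86.0 t 34.25 -> slide [-0.6669  0.1345 -0.0013] spin 1.16
```

>>> {"op": "jog_arm", "data": {
  "rows": [
    {"gripper": 0.05, "slide": [-0.045, 0.009, 0], "spin": 0},
    {"gripper": 0.05, "slide": [-0.09, 0.018, 0], "spin": 0},
    {"gripper": 0.05, "slide": [-0.135, 0.027, 0], "spin": 0},
    {"gripper": 0.05, "slide": [-0.18, 0.036, 0], "spin": 0},
    {"gripper": 0.05, "slide": [-0.225, 0.045, 0], "spin": 0},
    {"gripper": 0.05, "slide": [-0.27, 0.054, 0], "spin": 0},
    {"gripper": 0.05, "slide": [-0.315, 0.063, 0], "spin": 0},
    {"gripper": 0.05, "slide": [-0.36, 0.072, 0], "spin": 0}
  ]
}}

```text
time_s: 35.05
ee_pos: [0.5084, -0.1483, 0.5298]
eef_rot: [-3.141, -0.0, 1.501]
force: [0.5, 0.6, 0.1]
grip_width: 0.05
grip_force: 0.0
```

>>> {"op": "jog_arm", "data": {
  "rows": [
    {"gripper": 0.05, "slide": [-0.045, 0.009, 0], "spin": 0.13},
    {"gripper": 0.05, "slide": [-0.09, 0.018, 0], "spin": 0.26},
    {"gripper": 0.05, "slide": [-0.135, 0.027, 0], "spin": 0.39},
    {"gripper": 0.05, "slide": [-0.18, 0.036, 0], "spin": 0.52},
    {"gripper": 0.05, "slide": [-0.225, 0.045, 0], "spin": 0.65},
    {"gripper": 0.05, "slide": [-0.27, 0.054, 0], "spin": 0.78},
    {"gripper": 0.05, "slide": [-0.307, 0.0625, 0], "spin": 0.91},
    {"gripper": 0.05, "slide": [-0.307, 0.0625, 0], "spin": 1.03}
  ]
}}

```text
time_s: 35.85
ee_pos: [0.5494, -0.4618, 0.5258]
eef_rot: [-3.137, 0.002, 0.462]
force: [0.6, -0.1, -0.8]
grip_width: 0.0499
grip_force: 0.0
```

>>> {"op": "jog_arm", "data": {
  "rows": [
    {"gripper": 0.05, "slide": [0, 0, 0.03], "spin": 0.13},
    {"gripper": 0.05, "slide": [0, 0, 0.07], "spin": 0.13},
    {"gripper": 0.05, "slide": [0, 0, 0.11], "spin": 0.13},
    {"gripper": 0.05, "slide": [0, 0, 0.15], "spin": 0.13},
    {"gripper": 0.05, "slide": [0, 0, 0.17], "spin": 0.13},
    {"gripper": 0.05, "slide": [0, 0, 0.17], "spin": 0.13},
    {"gripper": 0.05, "slide": [0, 0, 0.17], "spin": 0.13}
  ]
}}

```text
time_s: 36.55
ee_pos: [0.5495, -0.457, 0.3611]
eef_rot: [3.141, -0.0, 0.341]
force: [0.5, -0.3, 1.0]
grip_width: 0.0503
grip_force: 0.0
```

Run:
```python
from h import *
p,w=look('block_a','wrist'); look('oil_bottle','wrist',.02)
goto(.5488,-.457,.236,19.5)
```

```text
block_a 0.57 top 0.0478 [ 549.4 -457.1] [27.6 59.1] long axis 20.1
oil_bottle 0.8 top 0.1011 [ 579.8 -403. ] [27.1 27.1] long axis -32.4
at [ 0.5494 -0.4569  0.3622] 19.5 t 36.75 -> slide [-0.0007 -0.0004  0.1262] spin 0.0
```

>>> {"op": "jog_arm", "data": {
  "rows": [
    {"gripper": 0.05, "slide": [-0.001, 0, 0.03], "spin": 0},
    {"gripper": 0.05, "slide": [-0.001, 0, 0.06], "spin": 0},
    {"gripper": 0.05, "slide": [-0.001, 0, 0.09], "spin": 0},
    {"gripper": 0.05, "slide": [-0.001, 0, 0.115], "spin": 0},
    {"gripper": 0.05, "slide": [-0.001, 0, 0.126], "spin": 0},
    {"gripper": 0.05, "slide": [-0.001, 0, 0.126], "spin": 0},
    {"gripper": 0.015, "slide": [-0.001, 0, 0.126], "spin": 0},
    {"gripper": 0.015, "slide": [-0.001, 0, 0.126], "spin": 0}
  ]
}}

```text
time_s: 37.55
ee_pos: [0.5487, -0.4574, 0.2366]
eef_rot: [3.139, -0.001, 0.341]
force: [-0.7, 1.2, 0.5]
grip_width: 0.0373
grip_force: 0.0
```

>>> {"op": "jog_arm", "data": {
  "rows": [
    {"gripper": 0.015, "slide": [0, 0, 0], "spin": 0},
    {"gripper": 0.015, "slide": [0, 0, 0], "spin": 0},
    {"gripper": 0.015, "slide": [0, 0, 0], "spin": 0},
    {"gripper": 0.015, "slide": [0, 0, 0], "spin": 0},
    {"gripper": 0.015, "slide": [0, 0, 0], "spin": 0},
    {"gripper": 0.015, "slide": [0, 0, 0], "spin": 0}
  ]
}}

```text
time_s: 38.15
ee_pos: [0.5486, -0.4573, 0.236]
eef_rot: [3.14, -0.001, 0.341]
force: [-0.1, 1.3, 6.0]
grip_width: 0.0281
grip_force: 12.0
```

>>> {"op": "jog_arm", "data": {
  "rows": [
    {"gripper": 0.015, "slide": [0, 0, -0.02], "spin": 0},
    {"gripper": 0.015, "slide": [0, 0, -0.06], "spin": 0},
    {"gripper": 0.015, "slide": [0, 0, -0.11], "spin": 0},
    {"gripper": 0.015, "slide": [0, 0, -0.16], "spin": 0},
    {"gripper": 0.015, "slide": [0, 0, -0.21], "spin": 0},
    {"gripper": 0.015, "slide": [0, 0, -0.26], "spin": 0},
    {"gripper": 0.015, "slide": [0, 0, -0.3], "spin": 0},
    {"gripper": 0.015, "slide": [0, 0, -0.3], "spin": 0}
  ]
}}

```text
time_s: 38.95
ee_pos: [0.5474, -0.4562, 0.5418]
eef_rot: [3.133, -0.005, 0.341]
force: [-0.5, -0.5, -0.1]
grip_width: 0.0281
grip_force: 12.0
```

Run:
```python
from h import *
goto(.5282,.2134,.536,86)
```

```text
at [ 0.5474 -0.4562  0.5418] 19.5 t 38.95 -> slide [ 0.2057 -0.6375  0.001 ] spin -1.16
```

>>> {"op": "jog_arm", "data": {
  "rows": [
    {"gripper": 0.015, "slide": [0, -0.045, 0], "spin": 0},
    {"gripper": 0.015, "slide": [0, -0.09, 0], "spin": 0},
    {"gripper": 0.015, "slide": [0, -0.135, 0], "spin": 0},
    {"gripper": 0.015, "slide": [0, -0.18, 0], "spin": 0},
    {"gripper": 0.015, "slide": [0.005, -0.225, 0], "spin": 0},
    {"gripper": 0.015, "slide": [0.02, -0.27, 0], "spin": 0},
    {"gripper": 0.015, "slide": [0.035, -0.315, 0], "spin": 0},
    {"gripper": 0.015, "slide": [0.05, -0.36, 0], "spin": 0}
  ]
}}

```text
time_s: 39.75
ee_pos: [0.4746, -0.0994, 0.5342]
eef_rot: [-3.141, 0.0, 0.34]
force: [1.1, -0.3, -0.0]
grip_width: 0.0279
grip_force: 12.0
```

Run:
```python
from h import *
goto(.47,.2134,.536,86); goto(.5282,.2134,.536,86)
for n in ['scene','top','w2']:
    D=np.load(f'/tmp/{n}.npz'); q=cloud(D['d'],D['K'],D['T']).reshape(-1,3); q=q[~np.isnan(q[:,0])]
    q=q[(q[:,2]>.2)&(q[:,2]<.55)&(q[:,0]>.5)&(q[:,0]<.75)&(q[:,1]>.0)&(q[:,1]<.35)]
    for y in np.arange(.06,.32,.03):
        s=q[abs(q[:,1]-y)<.015]
        print(n,round(y,2),len(s),[ (round(z,2),s[abs(s[:,2]-z)<.03][:,0].min().round(3)) for z in (.25,.31,.37,.43,.49) if (abs(s[:,2]-z)<.03).any()])
```

```text
at [ 0.4746 -0.0994  0.5342] 19.5 t 39.75 -> slide [ 0.1001 -0.2964 -0.0017] spin -1.161
at [ 0.4746 -0.0994  0.5342] 19.5 t 39.75 -> slide [ 0.155  -0.277  -0.0017] spin -1.161
scene 0.06 1159 [(0.25, np.float64(0.653)), (0.31, np.float64(0.677)), (0.37, np.float64(0.699)), (0.43, np.float64(0.722)), (0.49, np.float64(0.746))]
scene 0.09 1387 [(0.25, np.float64(0.625)), (0.31, np.float64(0.648)), (0.37, np.float64(0.671)), (0.43, np.float64(0.697)), (0.49, np.float64(0.719))]
scene 0.12 1324 [(0.25, np.float64(0.608)), (0.31, np.float64(0.629)), (0.37, np.float64(0.65)), (0.43, np.float64(0.672)), (0.49, np.float64(0.698))]
scene 0.15 787 [(0.25, np.float64(0.616)), (0.31, np.float64(0.622)), (0.37, np.float64(0.636)), (0.43, np.float64(0.651)), (0.49, np.float64(0.67))]
scene 0.18 110 [(0.43, np.float64(0.651)), (0.49, np.float64(0.664))]
scene 0.21 0 []
scene 0.24 0 []
scene 0.27 0 []
scene 0.3 0 []
top 0.06 984 [(0.25, np.float64(0.655)), (0.31, np.float64(0.681)), (0.37, np.float64(0.704)), (0.43, np.float64(0.726)), (0.49, np.float64(0.749))]
top 0.09 1293 [(0.25, np.float64(0.
[... 165 characters left out ...]
.float64(0.631)), (0.37, np.float64(0.653)), (0.43, np.float64(0.678)), (0.49, np.float64(0.701))]
top 0.15 891 [(0.25, np.float64(0.616)), (0.31, np.float64(0.622)), (0.37, np.float64(0.637)), (0.43, np.float64(0.651)), (0.49, np.float64(0.677))]
top 0.18 196 [(0.37, np.float64(0.649)), (0.43, np.float64(0.649)), (0.49, np.float64(0.664))]
top 0.21 86 [(0.25, np.float64(0.717)), (0.31, np.float64(0.702)), (0.37, np.float64(0.69)), (0.43, np.float64(0.684))]
top 0.24 14 [(0.25, np.float64(0.722))]
top 0.27 0 []
top 0.3 0 []
w2 0.06 0 []
w2 0.09 42 []
w2 0.12 507 [(0.25, np.float64(0.607))]
w2 0.15 152 [(0.25, np.float64(0.612))]
w2 0.18 0 []
w2 0.21 0 []
w2 0.24 0 []
w2 0.27 0 []
w2 0.3 0 []
```

>>> {"op": "jog_arm", "data": {
  "rows": [
    {"gripper": 0.015, "slide": [0.013, -0.04, 0], "spin": -0.14},
    {"gripper": 0.015, "slide": [0.026, -0.08, 0], "spin": -0.28},
    {"gripper": 0.015, "slide": [0.04, -0.12, 0], "spin": -0.42},
    {"gripper": 0.015, "slide": [0.053, -0.16, 0], "spin": -0.56},
    {"gripper": 0.015, "slide": [0.067, -0.2, 0], "spin": -0.7},
    {"gripper": 0.015, "slide": [0.08, -0.24, 0], "spin": -0.84},
    {"gripper": 0.015, "slide": [0.093, -0.28, 0], "spin": -0.98},
    {"gripper": 0.015, "slide": [0.1, -0.298, 0], "spin": -1.12}
  ]
}}

```text
time_s: 40.55
ee_pos: [0.4692, 0.2158, 0.5339]
eef_rot: [-3.141, 0.0, 1.469]
force: [0.2, 0.2, -0.6]
grip_width: 0.028
grip_force: 12.0
```

>>> {"op": "jog_arm", "data": {
  "rows": [
    {"gripper": 0.015, "slide": [0, 0, 0], "spin": -0.128},
    {"gripper": 0.015, "slide": [0, 0, 0], "spin": -0.128},
    {"gripper": 0.015, "slide": [0, 0, 0], "spin": -0.128}
  ]
}}

```text
time_s: 40.85
ee_pos: [0.4699, 0.2128, 0.5343]
eef_rot: [-3.141, 0.0, 1.585]
force: [-0.6, -0.2, -0.2]
grip_width: 0.0283
grip_force: 12.0
```

Run:
```python
from h import *
goto(.524,.2165,.395,91)
```

```text
at [0.4699 0.2128 0.5343] 90.8 t 40.85 -> slide [0.003  0.0542 0.1393] spin -0.004
```

>>> {"op": "jog_arm", "data": {
  "rows": [
    {"gripper": 0.015, "slide": [0.003, 0.03, 0], "spin": 0},
    {"gripper": 0.015, "slide": [0.003, 0.054, 0], "spin": 0},
    {"gripper": 0.015, "slide": [0.003, 0.054, 0.04], "spin": 0},
    {"gripper": 0.015, "slide": [0.003, 0.054, 0.08], "spin": 0},
    {"gripper": 0.015, "slide": [0.003, 0.054, 0.12], "spin": 0},
    {"gripper": 0.015, "slide": [0.003, 0.054, 0.14], "spin": 0},
    {"gripper": 0.015, "slide": [0.003, 0.054, 0.14], "spin": 0},
    {"gripper": 0.015, "slide": [0.003, 0.054, 0.14], "spin": 0}
  ]
}}

```text
time_s: 41.65
ee_pos: [0.5241, 0.2167, 0.3957]
eef_rot: [3.141, -0.0, 1.586]
force: [-0.4, 0.6, 0.2]
grip_width: 0.0278
grip_force: 12.0
```

Run:
```python
from h import *
p,w=look('block_a','wrist'); save('w5.png',p)
goto(.524,.2165,.3625,91)
```

```text
block_a 0.97 top 0.1738 [463.1 217.7] [27.6 59.5] long axis 86.1
block_a 0.73 top 0.2075 [524.4 217. ] [28.  59.5] long axis -89.4
block_a 0.57 top 0.1987 [492.5 318.3] [26.5 78.8] long axis -3.0
block_a 0.21 top 0.1615 [492.2 317.3] [ 62.2 112.2] long axis -3.7
at [0.524  0.2168 0.3965] 90.9 t 41.75 -> slide [-0.0004 -0.0001  0.034 ] spin -0.001
```

View pics/w5.png

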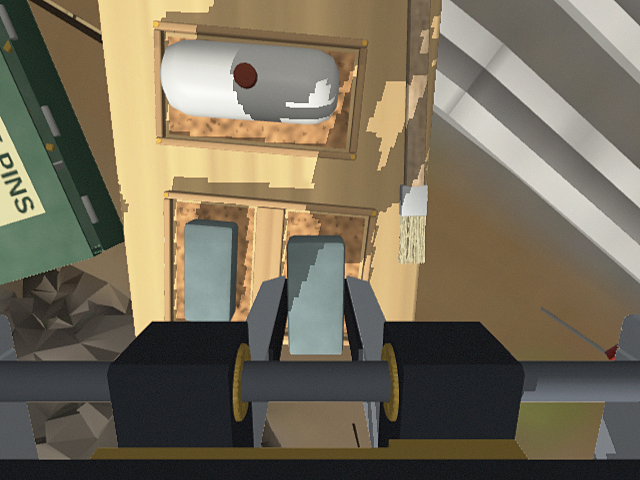

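The second block is held at (315,290) over its free bay. The tank at (248,80) and the first block at (210,270) lie flat. I lower and release.

>>> {"op": "jog_arm", "data": {
  "rows": [
    {"gripper": 0.015, "slide": [0, 0, 0.02], "spin": 0},
    {"gripper": 0.015, "slide": [0, 0, 0.03], "spin": 0},
    {"gripper": 0.015, "slide": [0, 0, 0.033], "spin": 0},
    {"gripper": 0.015, "slide": [0, 0, 0.034], "spin": 0},
    {"gripper": 0.015, "slide": [0, 0, 0.034], "spin": 0}
  ]
}}

```text
time_s: 42.25
ee_pos: [0.5239, 0.217, 0.3619]
eef_rot: [3.141, -0.0, 1.589]
force: [-3.2, -1.3, 3.7]
grip_width: 0.0276
grip_force: 12.0
```

>>> {"op": "jog_arm", "data": {
  "rows": [
    {"gripper": 0.038, "slide": [0, 0, 0], "spin": 0},
    {"gripper": 0.038, "slide": [0, 0, 0], "spin": 0},
    {"gripper": 0.038, "slide": [0, 0, 0], "spin": 0},
    {"gripper": 0.038, "slide": [0, 0, 0], "spin": 0},
    {"gripper": 0.04, "slide": [0, 0, -0.03], "spin": 0},
    {"gripper": 0.04, "slide": [0, 0, -0.08], "spin": 0},
    {"gripper": 0.04, "slide": [0, 0, -0.13], "spin": 0},
    {"gripper": 0.04, "slide": [0, 0, -0.17], "spin": 0}
  ]
}}

```text
time_s: 43.05
ee_pos: [0.5233, 0.2169, 0.5338]
eef_rot: [3.139, -0.001, 1.589]
force: [-0.4, 0.4, -0.7]
grip_width: 0.0398
grip_force: 0.0
```

>>> {"op": "jog_arm", "data": {
  "rows": [
    {"gripper": 0.04, "slide": [0, -0.04, 0], "spin": 0},
    {"gripper": 0.04, "slide": [-0.03, -0.08, 0], "spin": 0},
    {"gripper": 0.04, "slide": [-0.05, -0.08, 0], "spin": 0},
    {"gripper": 0.04, "slide": [-0.05, -0.08, 0], "spin": 0},
    {"gripper": 0.04, "slide": [-0.05, -0.08, 0], "spin": 0}
  ]
}}

```text
time_s: 43.55
ee_pos: [0.445, 0.1657, 0.5309]
eef_rot: [3.141, -0.0, 1.588]
force: [0.7, -0.3, 0.0]
grip_width: 0.0399
grip_force: 0.0
```

Run:
```python
from h import *
p,w=look('block_a','wrist'); save('w6.png',p); look('wheelset_a','wrist'); look('gas_tank','wrist',.02)
look('oil_bottle','scene',.03)
# tilt of each block top
for r in finder.masks_of('block_a','wrist')[:2]:
    q=w[r['region']];q=q[~np.isnan(q[:,0])];q=q[q[:,2]>np.percentile(q[:,2],95)-.005];A=np.c_[q[:,:2]-q[:,:2].mean(0),np.ones(len(q))];print(np.linalg.lstsq(A,q[:,2],rcond=None)[0].round(4))
```

```text
block_a 0.91 top 0.1739 [462.5 217.3] [28.  59.7] long axis 86.0
block_a 0.65 top 0.1739 [524.4 216.8] [28.3 58.5] long axis -89.1
gas_tank 0.9 top 0.1985 [492.4 318.3] [33.8 83.5] long axis -3.2
oil_bottle 0.69 top 0.1012 [ 579.7 -404.8] [30.5 31.5] long axis 6.9
[0.0147 0.0002 0.1726]
[-0.0011 -0.0011  0.1726]
```

View pics/w6.png

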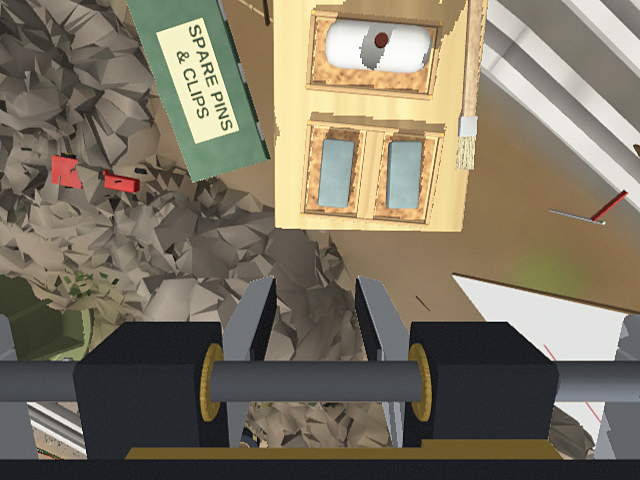

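Both blocks, at (337,172) and (404,175), lie flat in their bays. The tank at (380,45) is centred, the wheelsets were checked after placing, and the bottle is unmoved. Handing in.

```bash
python3 -c "
from h import *
print(workorder.hand_in())"
```

```text
the job is handed in; nothing more can be done
None
```

I handed in the job at about 44 s of robot time: the gas tank, both wheelsets and both cleaning blocks are each in their bays, and the oil bottle is still standing where it was. My last camera checks showed everything flat and centred, though the hand-in gave no verdict.

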